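# Refit the washed roller of the dough sheeter

### The job

The sheeter's steel roller stands draining in one of the two steel cups. Pull it out, lay it down flat on the wooden board, gently, without letting it drop or topple, and let go of it there; then take it up again and seat it on the sheeter base, with its two thin necks fully down between the two pairs of upright pegs, and let go. Leave the cups standing and everything else where it is.

Things in the scene. Friction and masses are not known exactly. Their poses are not given: they have to be found in the camera images.
- roller: Loose steel roller, 220 long, 0.35 kg, both ends alike, upright in cup_a at the start. Origin: centre of one end face, z along it: square end block 38x38 (z 0-24), neck 14 dia (24-48), barrel 32 dia (48-172), neck 14 dia (172-196), square block 38x38 (196-220). x and y are normal to the blocks' flat sides. Lying down it rests on both blocks, its axis 19 above the surface, and does not roll.
- roller_mid (a point): The middle of the roller, on its axis, 110 from either end; axes as roller.
- cup_a: Loose round steel cup with small dark perforations, 68 outer diameter, 3 wall, 100 tall, inner floor 4 above its underside; the roller stands in it. Origin: centre of its underside, z up.
- cup_b: A second cup exactly like cup_a, in which a wooden rolling pin stands. Origin: centre of its underside.
- pin: Plain round wooden rolling pin, 200 long, 22 diameter at the ends, 32 in the middle, standing in cup_b. Origin: centre of its lower end, z along it.
- board: Fixed wooden board, 290 (its x) by 260 (its y), 15 thick. Origin: centre of its underside; its top is 15 above the table.
- sheeter: Fixed dough sheeter base: white plate, x -110 to +180, y -50 to 50, 12 thick. Origin: underside, below the middle of the seated roller. Across it at x = -74 and +74 stand saddle blocks with pegs. Between them a thin lower roller (22 dia, axis along x at z = 43). At the end, x 132 to 178, y -45 to 45, a white motor housing up to z = 87.
- saddle_near (a point): Middle of the flat top of the saddle block at x = -74 of the sheeter (68 above its underside, 12 thick in x, 60 wide in y). On it two upright steel pegs at y = -16 and +16, 12 dia up to 13 above the top, tapering to 6 dia at 29 above: gap between them 20, at their tops 26. Axes as sheeter.
- saddle_far (a point): The same on the other saddle block, at x = +74 of the sheeter, next to the motor housing.
- seat (a point): Where the middle of the roller is when seated: 75 above the sheeter's underside, over its origin. Axes as sheeter; the seated roller lies along x, either way round, its necks resting on the saddle blocks between the pegs, with 6 of play either way along x and 3 along y.
- bowl: Loose steel bowl, 120 across, 55 tall. Origin: centre of its underside.
- jar: Loose glass jar with steel cap, 60 diameter, 110 tall. Origin: centre of its underside.
- scraper: Loose bench scraper lying flat, steel blade 110 wide with a dark wooden grip, about 95 by 110, 20 tall. Origin: on the table near its middle.
- tub: Loose open white plastic tub, 100 (x) by 130 (y), 60 tall. Origin: centre of its underside.
- spatula: Loose wooden-handled spatula lying flat along its x axis.
- mug: Loose white plastic beaker, 72 across, 85 tall. Origin: centre of its underside.
Mind the look-alikes: they are no part of the job. Leave any blue or red look-alike of the roller alone.

How it is judged:
By the outcome, as a careful person would: the job done as asked, in the order asked, and still so for the second after the job is handed in, with the robot touching nothing.
It also fails if it takes over 61 s, if anything falls off the work surface, if the arm or the gripper's body presses on something with over 40 N, if the wrist force passes 120 N, or if a joint passes its speed limit or range.

### The arm

A 6-joint arm with a two-finger parallel gripper is mounted at the origin on the work surface. World frame = base frame: x ahead of the robot, y to its left, z up, the work surface at z = 0. Lengths are in m, angles in rad, forces in N, time in s.
With the tool pointing down it reaches from about 0.325 to 0.775 m from the base axis. Payload 9.3 kg.
Tool frame: the origin (TCP) lies midway between the tips of the shut fingers; the grasp point (between the pads) lies 19 mm behind it; x points along the fingers, y is the direction in which the jaws open and shut, and the axes are right-handed (so a half turn about x gives the same grasp; the last joint's range is limited). The gripper opens to 85 mm and grips with 20 to 120 N. Pads are 22 mm wide; open, the fingers measure 114 mm over their backs; the gripper's body (76 mm by 85 mm) begins 54 mm behind the grasp point. The pads swing forward as they close: fully open they stand 13 mm farther back than shut.
Start: joints at [1.079, 0.259, 0.021, 1.334, 0, 1.418], TCP at [0.183, 0.519, 0.211] pointing down, gripper open.
Joint ranges: [-3.04, 3.04], [-0.91, 1.82], [-1.04, 1.36], [-1.92, 1.95], [-1.52, 1.45], [-3.14, 3.14]. Speed limits (rad/s): [2.22, 2.22, 2.79, 3.14, 3.14, 3.14].

### API

Orientations are given as a rotation vector (axis times angle).
In Python, from workcell import observe, vision, r, search_frame, mark_of gives the robot as it stands.
- The arm moves only by the tool play_rows, never from a script. Its argument "rows" is a list that holds one entry, the list of rows, each a list of 7 numbers: the shift along the tool's x, y, z in mm, then the turn, a rotation vector about the tool's x, y, z in degrees, then the closure, from 0 (fully open) to 1 (shut). In form: [[[x, y, z, rx, ry, rz, fingers], ...]]. A call has 1 to 12 rows; each row shifts and turns the commanded pose from where the row before left it, along the tool's axes as they then stand; what a row does not reach is not made up. A row lasts 1/12 s, in which the tool goes at most 41.7 mm and 7.16 degrees, less where a joint would pass 70% of its speed; a pose out of reach is approached as far as the arm can. A call is refused whole if a number of a shift passes 41.7 or a number of a turn 7.16, either way. A call with a gripper value outside its range is refused whole. The fingers move at their own pace and stop on an object; "force" is the grip in N (left out, the last holds). Time passes only in rows, so rows that do not move let the fingers close. It gives the time, the measured TCP pose, the force and the opening at its end, in the units of the state.
- observe(): the state, without advancing time (a new reading comes with each control period).
- vision.read_camera(name): name is "scene" or "top"; returns a dict with "frame" (420x560x3 uint8, red, green, blue), "camera_matrix" (3x3 intrinsics, pixels), "origin" and "rotation" of the camera in the world. Camera axes: x right, y down, z forward; pixel columns grow to the right and rows downward; lengths in m; the calibration is good to about 2 mm. A picture is of the moment at which its call begins. There is no depth.
- r.close_job(): hands the job in, once; it reports no verdict.
Trained networks look in a picture, given as the dict that the camera call returned (one of the last four; its "shot" number tells which), for a name from the list of things; names that differ only in an ending like _2 or _b are one class to them, and where a whole thing is asked for, a point or a joint stands for the part that bears it (a point fixed in the world has none). Each returns a list of dicts, best first, with "conf" (0 to 1); they miss things now and then, are a little off and sometimes report something else, mostly with a low value. They report only what shows in the picture. A call takes as long as a camera call. They do not tell look-alikes from the thing itself.
- search_frame(picture, target): "position" ([x, y, z] in m, in world coordinates, good to about 4 mm: the middle of the surface that is visible of it).
- mark_of(picture, target): "position" ([x, y, z] in m, in world coordinates, good to about 4 mm: a listed point, or the origin of a listed thing).
The state is a dict: "time_s": time; "joint_pos": joint angles; "joint_vel": joint speeds; "effort": joint torques, N m; "tcp_pos": TCP position; "orientation": TCP orientation; "contact_force": force on the tool from outside, world axes, zero at the start; "wrist_torque": the same for the moment, N m; "opening": opening from 0.0 (shut) to 1.0 (fully open).
Only numpy, scipy, OpenCV 4.12 (cv2) and the standard library are available. Lean on these libraries where they do the work, as an engineer would, in place of code of your own. Each camera call takes 0.05 s, during which the arm holds its last target.

## Working session

There is one attempt and no reset: what is moved stays moved. The work goes in short steps, Python scripts to look and compute and a tool call to move; the robot and the scene stay as the last step left them, time stands still between calls to the robot, and variables do not carry over. Pictures are saved under pics/ and viewed, and the job is handed in when it is done.

Besides the shell and the picture viewer there is one more tool, called by a JSON object that holds its "api" and its "payload". play_rows: Moves the arm, as the interface text tells. Its arguments: {"type":"object","properties":{"rows":{"type":"array"},"force":{"type":"number"}},"required":["rows"]}

```bash
ls; mkdir -p pics
python3 - <<'E'
from workcell import observe, vision, r, search_frame, mark_of
import cv2,numpy as np
s=observe(); print({k:np.round(v,3).tolist() for k,v in s.items()})
for n in ("scene","top"):
    p=vision.read_camera(n)
    cv2.imwrite(f"pics/{n}0.png",cv2.cvtColor(p["frame"],cv2.COLOR_RGB2BGR))
    print(n,p["camera_matrix"],p["origin"],p["rotation"])
    for t in ["roller","roller_mid","cup_a","board","sheeter","saddle_near","saddle_far","seat","pin"]:
        print(t,[(np.round(d["position"],3).tolist(),round(d["conf"],2)) for d in mark_of(p,t)][:4])
E
```

```text
pics
{'time_s': 0.0, 'joint_pos': [1.079, 0.259, 0.021, 1.334, -0.0, 1.418], 'joint_vel': [-0.001, -0.0, 0.001, -0.001, 0.002, -0.0], 'effort': [0.001, -55.564, 34.453, 0.014, -0.0, 0.0], 'tcp_pos': [0.183, 0.518, 0.21], 'orientation': [0.265, 1.555, -0.267], 'contact_force': [-0.582, -0.059, 0.398], 'wrist_torque': [-0.011, -0.028, 0.047], 'opening': 0.998}
scene [[384.84314864   0.         288.71610105]
 [  0.         384.84314864 209.05940878]
 [  0.           0.           1.        ]] [ 1.10505692 -0.316141    0.83342904] [-2.18414619 -1.20301776  0.4436409 ]
roller [([0.349, -0.21, -0.0], 0.91), ([0.514, -0.202, 0.002], 0.7), ([0.716, -0.374, -0.002], 0.69), ([0.654, -0.253, 0.005], 0.68)]
roller_mid [([0.653, -0.252, 0.114], 0.71), ([0.515, -0.207, 0.112], 0.66), ([0.76, -0.291, 0.107], 0.62), ([0.721, -0.376, 0.11], 0.59)]
cup_a [([0.656, -0.252, 0.001], 0.97), ([0.447, -0.299, -0.002], 0.91)]
board [([0.491, -0.004, 0.0], 0.78)]
sheeter [([0.502, 0.294, -0.0], 0.55)]
saddle_near [([0.433, 0.308, 0.07], 0.88), ([0.654, -0.257, 0.005], 0.68)]
saddle_far [([0.584, 0.285, 0.068],
[... 294 characters left out ...]
237 1.46331927] [-2.09023964  2.11677034 -0.23368385]
roller [([0.718, -0.37, 0.005], 0.92), ([0.654, -0.253, 0.004], 0.89), ([0.517, -0.207, 0.002], 0.87), ([0.762, -0.287, 0.004], 0.84)]
roller_mid [([0.351, -0.204, 0.111], 0.83), ([0.518, -0.208, 0.11], 0.75), ([0.655, -0.256, 0.116], 0.67), ([0.761, -0.289, 0.111], 0.6)]
cup_a [([0.447, -0.305, -0.004], 0.96), ([0.659, -0.259, -0.0], 0.8)]
board [([0.491, -0.004, 0.002], 0.66)]
sheeter [([0.507, 0.297, -0.002], 0.61)]
saddle_near [([0.432, 0.307, 0.067], 0.56)]
saddle_far [([0.578, 0.283, 0.063], 0.76)]
seat [([0.792, 0.058, 0.002], 0.64), ([0.505, 0.294, 0.075], 0.62)]
pin [([0.447, -0.299, 0.011], 0.49), ([0.653, -0.256, 0.115], 0.31)]
```

View pics/scene0.png

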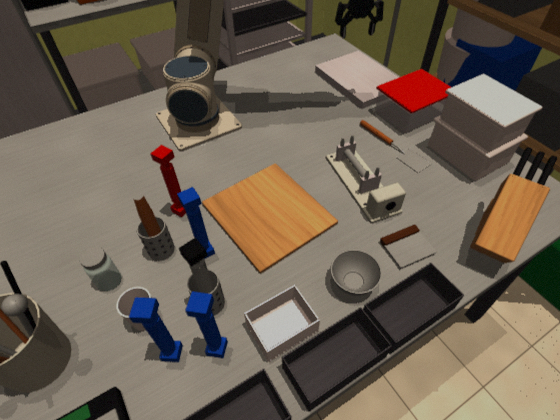

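View pics/top0.png

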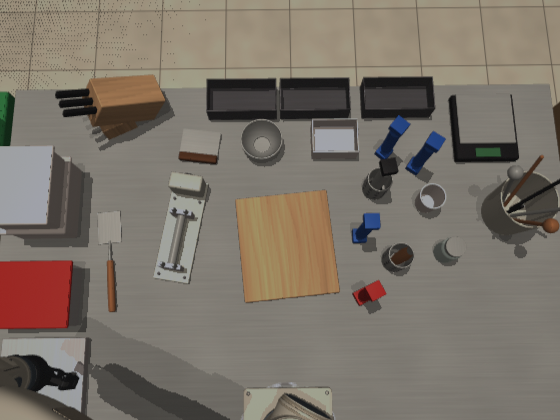

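Run:
```python
import cv2
a=cv2.imread("pics/scene0.png")[220:370,100:260]; b=cv2.imread("pics/top0.png")[110:310,330:480]
a=cv2.resize(a,None,fx=3,fy=3,interpolation=cv2.INTER_CUBIC);b=cv2.resize(b,None,fx=3,fy=3,interpolation=cv2.INTER_CUBIC)
cv2.imwrite("pics/ca.png",a);cv2.imwrite("pics/cb.png",b)
```

```text
(no output)
```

View pics/ca.png

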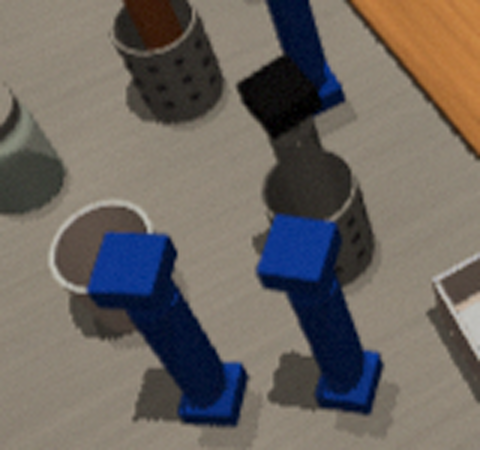

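View pics/cb.png

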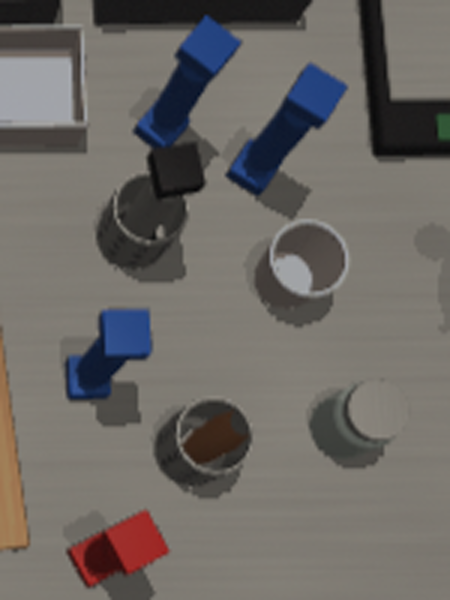

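```bash
cat > h.py <<'E'
import numpy as np,cv2
from scipy.spatial.transform import Rotation as R
def rotm(p):
    q=np.array(p["rotation"]); return q if q.shape==(3,3) else R.from_rotvec(q).as_matrix()
def proj(p,X):
    X=np.atleast_2d(X); c=(X-p["origin"])@rotm(p); k=p["camera_matrix"]
    return np.c_[c[:,0]/c[:,2]*k[0,0]+k[0,2], c[:,1]/c[:,2]*k[1,1]+k[1,2]]
def unproj(p,uv,z):
    uv=np.atleast_2d(uv).astype(float);k=p["camera_matrix"]
    d=np.c_[(uv[:,0]-k[0,2])/k[0,0],(uv[:,1]-k[1,2])/k[1,1],np.ones(len(uv))]@rotm(p).T
    o=np.array(p["origin"]); return o+d*((z-o[2])/d[:,2])[:,None]
def save(p,n): cv2.imwrite(f"pics/{n}.png",cv2.cvtColor(p["frame"],cv2.COLOR_RGB2BGR))
E
python3 - <<'E'
from h import *
from workcell import vision
from scipy.optimize import minimize
P={n:vision.read_camera(n) for n in("scene","top")}
np.save("P0.npy",P,allow_pickle=True)
for n in P:
    p=P[n]; print(n, proj(p,[0.655,-0.254,0.224]), proj(p,[0.655,-0.254,0.0]))
M={}
for n in P:
    u=proj(P[n],[0.655,-0.254,0.212])[0].astype(int)
    f=P[n]["frame"].max(2); m=np.zeros(f.shape,np.uint8)
    w=22; sl=(slice(u[1]-w,u[1]+w),slice(u[0]-w,u[0]+w))
    m[sl]=(f[sl]<35)
    nn,l,st,_=cv2.connectedComponentsWithStats(m)
    k=1+st[1:,4].argmax(); M[n]=(l==k).astype(float); print(n,st[k])
    print(f[sl][::3,::3])
def render(p,X,S=8):
    uv=proj(p,X); h=cv2.convexHull(((uv+0.5)*S*1).astype(np.float32))[:,0]
    o=np.floor(uv.min(0)).astype(int)-3
    big=np.zeros((60*S,60*S),np.uint8); cv2.fillConvexPoly(big,np.round(h-o*S).astype(np.int32),1)
    a=big.reshape(60,S,60,S).mean((1,3)); out=np.zeros((420,560)); out[o[1]:o[1]+60,o[0]:o[0]+60]=a; return out
B=np.array([[x,y,z] for x in(-19,19) for y in(-19,19) for z in(196,220)])/1000
def cost(q):
    Rm=R.from_euler("xy",[q[3]/50,q[4]/50]).as_matrix()@R.from_euler("z",q[2]/10).as_matrix()
    X=B@Rm.T+[q[0]/100,q[1]/100,0.004]
    return sum((np.abs(render(P[n],X)-M[n])).sum()/M[n].sum() for n in P)
best=None
for y in np.arange(0,1.57,0.2):
  for d in (0,1):
    r=minimize(cost,[65.5,-25.4,y*10,0,0],method="Nelder-Mead",options=dict(initial_simplex=np.array([65.5,-25.4,y*10,0,0])+np.r_[np.zeros((1,5)),np.eye(5)*[.6,.6,2,1,1]*(1-2*d)],maxiter=400))
    print(round(r.fun,3),np.round(r.x/[100,100,10,50,50],4))
E
```

```text
scene [[191.33046375 249.45752   ]] [[210.08330157 303.26208828]]
top [[389.44255844 164.48157248]] [[373.19568257 188.56849545]]
scene [180 238  28  29 469]
[[146 142 144 143 144 145 146 115  42  45  49  48 128 143 146]
 [132 145 149 145 141 143 139 139  42  45  45  48  69 145 145]
 [ 68 143 143 142 138 144 144 145  57  40  47  49  44 144 142]
 [ 42 136 137 139 144 144 144 110  14  33  49  43  47 136 144]
 [ 46 109 145 146 144 142  24  14  13  10  42  47  48 124 143]
 [ 36  43 140 144 105  17   9  15   9  12  17  45  53 111 129]
 [ 41  47 139  45  11  12  15  13  12  17  15  12  47 119 117]
 [ 48  57 127 115  16  14  11  14  13  12  16   7  81  84  49]
 [ 51 113 136 139   8  14  12  14  14   9   1   7   5  48  57]
 [113 126 139 140 126  10  12  11   7   5   3   0  52 110 119]
 [130 138 142 142 143 112   3   9   6   6  31  54 118 116 123]
 [140 143 141 138 138 143  70   4  10  39  51  49 112 115 128]
 [143 139 140 143 143 142 140  32  52  51  51  48  81 139 142]
 [139 142 140 144 140 140 140  64  42  49  45  48  37 136 144]
 [141 146 144 137 141 146 145 120  43  45  44  49  48  43  5
[... 1097 characters left out ...]
.1589  0.0073  0.0012]
1.034 [ 0.6539 -0.2531  0.1461 -0.007  -0.0051]
1.04 [ 6.523e-01 -2.503e-01  1.187e-01  8.400e-03  6.000e-04]
1.034 [ 0.6523 -0.2527  0.1481 -0.0032  0.0012]
1.035 [ 0.6576 -0.248   0.1136  0.0176 -0.0221]
1.028 [ 0.6558 -0.2511  0.1447  0.0045 -0.0148]
1.045 [ 0.6543 -0.2472  0.1282  0.0227 -0.0063]
1.051 [ 0.651  -0.2476  0.1443  0.0209  0.0095]
1.025 [ 0.656  -0.249   1.6983  0.0143 -0.0172]
1.078 [ 0.6452 -0.2437  0.1696  0.0377  0.0397]
1.039 [ 6.5230e-01 -2.5360e-01  1.7275e+00 -8.4000e-03  6.0000e-04]
1.025 [ 0.6556 -0.2569  1.6933 -0.0242 -0.0159]
1.038 [ 6.5350e-01 -2.5160e-01  1.6967e+00  3.0000e-04 -4.6000e-03]
1.037 [ 0.6532 -0.2552  1.7116 -0.0145 -0.0032]
```

Run:
```python
from h import *
from scipy.optimize import minimize
P=np.load("P0.npy",allow_pickle=True).item()
M={}
for n,t in(("scene",30),("top",43)):
    u=proj(P[n],[0.655,-0.254,0.212])[0].astype(int)
    f=P[n]["frame"].max(2); m=np.zeros(f.shape,np.uint8)
    w=16 if n=="top" else 22; sl=(slice(u[1]-w,u[1]+w),slice(u[0]-w,u[0]+w))
    m[sl]=(f[sl]<t)
    m=cv2.morphologyEx(m,cv2.MORPH_OPEN,np.ones((4,4),np.uint8))
    nn,l,st,_=cv2.connectedComponentsWithStats(m)
    k=1+st[1:,4].argmax(); M[n]=(l==k).astype(float); print(n,st[k])
def render(p,X,S=8):
    uv=proj(p,X); h=cv2.convexHull(((uv+0.5)*S*1).astype(np.float32))[:,0]
    o=np.floor(uv.min(0)).astype(int)-3
    big=np.zeros((60*S,60*S),np.uint8); cv2.fillConvexPoly(big,np.round(h-o*S).astype(np.int32),1)
    a=big.reshape(60,S,60,S).mean((1,3)); out=np.zeros((420,560)); out[o[1]:o[1]+60,o[0]:o[0]+60]=a; return out
B=np.array([[x,y,z] for x in(-19,19) for y in(-19,19) for z in(196,220)])/1000
def mk(names):
  def cost(q):
    X=B@R.from_euler("z",q[2]/10).as_matrix().T+[q[0]/100,q[1]/100,0.004]
    return sum((np.abs(render(P[n],X)-M[n])).sum()/M[n].sum() for n in names)
  return cost
for names in (["scene"],["top"],["scene","top"]):
  for y in (0,0.14,.4,.8,1.2):
    r=minimize(mk(names),[65.5,-25.4,y*10],method="Nelder-Mead",options=dict(initial_simplex=np.array([65.5,-25.4,y*10])+np.r_[np.zeros((1,3)),np.eye(3)*[.6,.6,2]]))
    print(names,round(r.fun,3),np.round(r.x/[100,100,10],4))
# cup rims via mask view
```

```text
scene [182 240  26  26 450]
top [381 159  18  18 261]
['scene'] 0.137 [ 0.6554 -0.2511  0.0816]
['scene'] 0.137 [ 0.6559 -0.251   0.0903]
['scene'] 0.137 [ 0.6555 -0.2513  0.0751]
['scene'] 0.137 [ 0.6557 -0.2509  0.0645]
['scene'] 0.136 [ 0.6556 -0.2511  1.6354]
['top'] 0.179 [ 0.6506 -0.2549  0.1484]
['top'] 0.182 [ 0.6514 -0.255   0.1575]
['top'] 0.178 [ 0.6511 -0.255   0.0997]
['top'] 0.181 [ 0.6519 -0.2547  1.6921]
['top'] 0.183 [ 0.651  -0.2556  1.6143]
['scene', 'top'] 0.441 [ 0.6533 -0.2533  0.1853]
['scene', 'top'] 0.439 [ 0.6534 -0.2529  0.1329]
['scene', 'top'] 0.436 [ 0.653  -0.253   0.1537]
['scene', 'top'] 0.443 [ 0.653  -0.2532  1.7128]
['scene', 'top'] 0.435 [ 0.653  -0.2529  1.7269]
```

```bash
cat >> h.py <<'E'
def pose():
    from workcell import observe
    s=observe(); return np.array(s["tcp_pos"]),R.from_rotvec(s["orientation"]).as_matrix(),s
def Rt(head,down,roll=0):
    """tool x: heading (deg), down (deg below horizontal); roll=0: tool y horizontal (z x-ish up); roll 180 = half turn"""
    h=np.deg2rad(head); d=np.deg2rad(down)
    x=np.array([np.cos(h)*np.cos(d),np.sin(h)*np.cos(d),-np.sin(d)]); y=np.array([-np.sin(h),np.cos(h),0]); z=np.cross(x,y)
    return np.c_[x,y,z]@R.from_euler("x",roll,degrees=True).as_matrix()
def plan(p1,R1,n=None,p0=None,R0=None,vmax=36,wmax=6.8,fing=0):
    """print rows from current pose to p1,R1: straight TCP line, constant rotation"""
    if p0 is None: p0,R0,_=pose()
    rv=R.from_matrix(R0.T@R1).as_rotvec(degrees=True)
    d=(np.array(p1)-p0)*1000
    k=n or int(np.ceil(max(np.linalg.norm(d)/vmax,np.linalg.norm(rv)/wmax,1)))
    rows=[]; p=p0.copy(); Rc=R0.copy()
    for i in range(k):
        tp=p0+(np.array(p1)-p0)*(i+1)/k; TR=R0@R.from_rotvec(rv*(i+1)/k,degrees=True).as_matrix()
        s=np.round(Rc.T@(tp-p)*1000,1); w=np.round(R.from_matrix(Rc.T@TR).as_rotvec(degrees=True),2)
        rows.append([*map(float,s),*map(float,w),fing]); p=p+Rc@s/1000; Rc=Rc@R.from_rotvec(w,degrees=True).as_matrix()
    print(k,"rows, total rot",np.round(np.linalg.norm(rv),1)); print(str(rows).replace(" ",""))
    return p,Rc
def st():
    p,Rm,s=pose(); print("t",round(s["time_s"],2),"p",np.round(p,4),"x",np.round(Rm[:,0],3),"y",np.round(Rm[:,1],3),"j",np.round(s["joint_pos"],3),"F",np.round(s["contact_force"],1),"op",round(s["opening"],3))
E
python3 - <<'E'
from h import *
st()
for roll in (0,180): plan([0.60,0.05,0.36],Rt(-84,20,roll))
E
```

```text
t 1.1 p [0.1828 0.5187 0.2108] x [ 0. -0. -1.] y [ 0.332  0.943 -0.   ] j [ 1.079  0.259  0.022  1.334 -0.     1.418] F [ 0.1  0.4 -0.4] op 1.002
18 rows, total rot 92.3
[[-8.3,-16.9,30.5,3.11,-3.45,-2.18,0],[-5.8,-15.4,31.8,3.11,-3.45,-2.18,0],[-3.3,-13.8,32.9,3.12,-3.44,-2.18,0],[-0.8,-12.1,33.7,3.11,-3.45,-2.18,0],[1.7,-10.3,34.3,3.11,-3.45,-2.18,0],[4.1,-8.2,34.6,3.11,-3.45,-2.18,0],[6.5,-6.2,34.7,3.12,-3.44,-2.17,0],[8.7,-4.0,34.6,3.11,-3.45,-2.18,0],[11.0,-1.8,34.0,3.11,-3.45,-2.18,0],[12.9,0.5,33.4,3.11,-3.45,-2.18,0],[14.9,2.9,32.5,3.11,-3.45,-2.18,0],[16.7,5.1,31.3,3.12,-3.44,-2.18,0],[18.3,7.5,29.9,3.11,-3.45,-2.18,0],[19.7,9.8,28.3,3.11,-3.45,-2.18,0],[20.9,12.1,26.5,3.11,-3.45,-2.18,0],[21.9,14.3,24.4,3.12,-3.45,-2.18,0],[22.8,16.4,22.3,3.11,-3.44,-2.18,0],[23.4,18.4,20.0,3.11,-3.45,-2.17,0]]
19 rows, total rot 128.1
[[-7.9,-16.0,28.9,-5.19,2.3,-3.64,0],[-7.8,-19.0,27.0,-5.19,2.29,-3.63,0],[-7.6,-21.8,24.9,-5.2,2.3,-3.64,0],[-7.1,-24.5,22.4,-5.19,2.3,-3.63,0],[-6.3,-26.8,19.9,-5.19,2.3,-3.64,0],[-5.3,-28.8,17.1,-5.19,2.29,-3.63,0],[-4.0,-30.6,14.2,-5.19,2.3,-3.64,0],[-2.6,-31.9,11.2,-5.2,2.3,-3.63,0],[-0.8,-32.9,8.3,-5.19,2.3,-3.64,0],[0.9,-33.6,5.2,-5.19,2.29,-3.63,0],[3.0,-33.7,2.2,-5.19,2.3,-3.64,0],[5.0,-33.6,-0.6,-5.2,2.3,-3.63,0],[7.3,-33.0,-3.4,-5.19,2.3,-3.64,0],[9.5,-32.0,-6.0,-5.19,2.3,-3.63,0],[11.7,-30.7,-8.5,-5.19,2.29,-3.64,0],[14.1,-29.0,-10.6,-5.19,2.3,-3.63,0],[16.3,-27.0,-12.6,-5.19,2.3,-3.64,0],[18.5,-24.7,-14.2,-5.2,2.3,-3.64,0],[20.6,-22.1,-15.5,-5.19,2.29,-3.63,0]]
```

{"api": "play_rows", "payload": {"rows": [[[-8.3,-16.9,30.5,3.11,-3.45,-2.18,0],[-5.8,-15.4,31.8,3.11,-3.45,-2.18,0],[-3.3,-13.8,32.9,3.12,-3.44,-2.18,0],[-0.8,-12.1,33.7,3.11,-3.45,-2.18,0],[1.7,-10.3,34.3,3.11,-3.45,-2.18,0],[4.1,-8.2,34.6,3.11,-3.45,-2.18,0],[6.5,-6.2,34.7,3.12,-3.44,-2.17,0],[8.7,-4.0,34.6,3.11,-3.45,-2.18,0],[11.0,-1.8,34.0,3.11,-3.45,-2.18,0]]]}}

```text
time_s: 1.85
tcp_pos: [0.3923, 0.2833, 0.2862]
orientation: [0.277, 0.968, -0.917]
contact_force: [0.3, 0.3, -0.6]
opening: 1.001
```

Run:
```python
from h import *
st()
plan([0.60,0.05,0.36],Rt(-84,20,0))
```

```text
t 1.85 p [0.3923 0.2833 0.2862] x [ 0.24  -0.544 -0.804] y [ 0.774  0.608 -0.18 ] j [ 0.811  0.312  0.121  1.658 -0.581  1.742] F [ 0.3  0.3 -0.6] op 1.001
9 rows, total rot 46.0
[[13.1,0.6,33.2,3.09,-3.43,-2.17,0],[14.9,2.9,32.2,3.1,-3.43,-2.18,0],[16.7,5.3,31.1,3.09,-3.44,-2.17,0],[18.3,7.5,29.7,3.1,-3.43,-2.18,0],[19.6,9.8,28.1,3.09,-3.43,-2.17,0],[20.9,12.1,26.2,3.1,-3.43,-2.18,0],[21.9,14.2,24.3,3.09,-3.43,-2.17,0],[22.7,16.4,22.1,3.09,-3.44,-2.18,0],[23.3,18.3,19.8,3.1,-3.43,-2.17,0]]
```

{"api": "play_rows", "payload": {"rows": [[[13.1,0.6,33.2,3.09,-3.43,-2.17,0],[14.9,2.9,32.2,3.1,-3.43,-2.18,0],[16.7,5.3,31.1,3.09,-3.44,-2.17,0],[18.3,7.5,29.7,3.1,-3.43,-2.18,0],[19.6,9.8,28.1,3.09,-3.43,-2.17,0],[20.9,12.1,26.2,3.1,-3.43,-2.18,0],[21.9,14.2,24.3,3.09,-3.43,-2.17,0],[22.7,16.4,22.1,3.09,-3.44,-2.18,0],[23.3,18.3,19.8,3.1,-3.43,-2.17,0]]]}}

```text
time_s: 2.6
tcp_pos: [0.6019, 0.0421, 0.3497]
orientation: [0.269, 0.287, -1.43]
contact_force: [1.1, 0.7, -0.4]
opening: 1.0
```

Run:
```python
from h import *
st()
plan([0.60,0.05,0.36],Rt(-84,20,0))
```

```text
t 2.6 p [0.6019 0.0421 0.3497] x [ 0.117 -0.929 -0.352] y [0.993 0.121 0.01 ] j [ 0.407  0.579  0.318  1.946 -1.118  2.27 ] F [ 1.1  0.7 -0.4] op 1.0
1 rows, total rot 1.3
[[-11.2,-0.9,6.8,-0.23,-0.63,-1.11,0]]
```

Run:
```python
from h import *
p,Rm=plan([0.638,-0.12,0.20],Rt(-83,20,0))
x=Rt(-83,20)[:,0]; G=np.array([.653,-.253,.135]); T=G+.019*x; h=np.array([x[0],x[1],0])/np.hypot(x[0],x[1]); print(T, T-.12*h)
```

```text
7 rows, total rot 0.9
[[29.6,2.1,-11.7,-0.08,-0.09,-0.03,0],[29.7,2.1,-11.8,-0.08,-0.09,-0.02,0],[29.6,2.1,-11.8,-0.09,-0.09,-0.03,0],[29.5,2.2,-11.9,-0.08,-0.09,-0.02,0],[29.6,2.2,-11.9,-0.08,-0.09,-0.03,0],[29.5,2.2,-11.9,-0.08,-0.09,-0.02,0],[29.6,2.3,-12.0,-0.09,-0.08,-0.03,0]]
[ 0.65517587 -0.27072108  0.12850162] [ 0.64055155 -0.15161554  0.12850162]
```

{"api": "play_rows", "payload": {"rows": [[[29.6,2.1,-11.7,-0.08,-0.09,-0.03,0],[29.7,2.1,-11.8,-0.08,-0.09,-0.02,0],[29.6,2.1,-11.8,-0.09,-0.09,-0.03,0],[29.5,2.2,-11.9,-0.08,-0.09,-0.02,0],[29.6,2.2,-11.9,-0.08,-0.09,-0.03,0],[29.5,2.2,-11.9,-0.08,-0.09,-0.02,0],[29.6,2.3,-12,-0.09,-0.08,-0.03,0]]]}}

```text
time_s: 3.18
tcp_pos: [0.6347, -0.1213, 0.1996]
orientation: [0.248, 0.292, -1.433]
contact_force: [1.7, -0.2, 0.6]
opening: 0.998
```

Run:
```python
from h import *
st()
p,Rm=plan([0.6405,-0.1516,0.1285],Rt(-83,20,0))
```

```text
t 3.18 p [ 0.6347 -0.1213  0.1996] x [ 0.113 -0.932 -0.343] y [ 0.992  0.123 -0.007] j [ 0.146  0.527 -0.141  0.973 -1.22   1.638] F [ 1.7 -0.2  0.6] op 0.998
3 rows, total rot 0.4
[[17.8,0.8,-18.7,0.13,-0.02,0.03,0],[17.8,0.8,-18.7,0.13,-0.03,0.04,0],[17.7,0.8,-18.8,0.13,-0.02,0.03,0]]
```

{"api": "play_rows", "payload": {"rows": [[[17.8,0.8,-18.7,0.13,-0.02,0.03,0],[17.8,0.8,-18.7,0.13,-0.03,0.04,0],[17.7,0.8,-18.8,0.13,-0.02,0.03,0],[0,0,0,0,0,0,0]]]}}

```text
time_s: 3.52
tcp_pos: [0.6387, -0.152, 0.1248]
orientation: [0.249, 0.291, -1.435]
contact_force: [-1.0, -0.3, 0.0]
opening: 0.998
```

```bash
python3 - <<'E'
from h import *
from workcell import vision
st()
p,Rm=plan([0.6552,-0.2707,0.1285],Rt(-83,20,0),vmax=25)
for n in("scene","top"):
    p=vision.read_camera(n); u=proj(p,[0.653,-.2,.13])[0].astype(int)
    c=p["frame"][max(0,u[1]-100):u[1]+100,max(0,u[0]-100):u[0]+100]
    cv2.imwrite(f"pics/pre_{n}.png",cv2.resize(cv2.cvtColor(c,cv2.COLOR_RGB2BGR),None,fx=2.9,fy=2.9))
E
python3 -c "
import cv2,numpy as np
a=cv2.imread('pics/pre_scene.png')[:580,:];b=cv2.imread('pics/pre_top.png')[:580];h=min(len(a),len(b));cv2.imwrite('pics/pre.png',cv2.resize(np.hstack([a[:h],b[:h]]),(800,400)))"
```

```text
t 3.52 p [ 0.6387 -0.152   0.1248] x [ 0.111 -0.933 -0.343] y [ 0.993  0.12  -0.006] j [ 0.096  0.586 -0.265  0.658 -1.22   1.498] F [-1.  -0.3  0. ] op 0.998
5 rows, total rot 0.4
[[22.2,0.4,8.9,0.06,-0.02,0.04,0],[22.3,0.4,8.9,0.05,-0.01,0.04,0],[22.2,0.4,8.9,0.06,-0.02,0.04,0],[22.3,0.4,8.9,0.06,-0.01,0.04,0],[22.3,0.4,8.9,0.05,-0.02,0.04,0]]
```

View pics/pre.png

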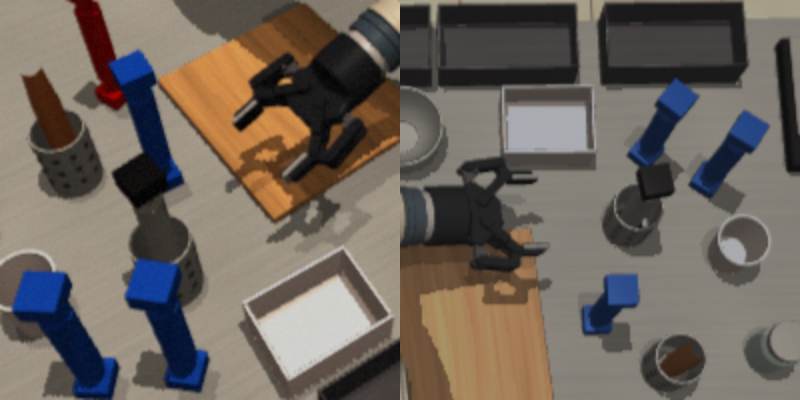

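{"api": "play_rows", "payload": {"rows": [[[22.2,0.4,8.9,0.06,-0.02,0.04,0],[22.3,0.4,8.9,0.05,-0.01,0.04,0],[22.2,0.4,8.9,0.06,-0.02,0.04,0],[22.3,0.4,8.9,0.06,-0.01,0.04,0],[22.3,0.4,8.9,0.05,-0.02,0.04,0],[0,0,0,0,0,0,0]]]}}

```text
time_s: 4.12
tcp_pos: [0.6577, -0.2716, 0.1356]
orientation: [0.259, 0.277, -1.432]
contact_force: [-0.8, 0.6, 1.0]
opening: 0.999
```

Run:
```python
from h import *
from workcell import vision
st()
ims=[]
for n in("scene","top"):
    p=vision.read_camera(n); u=proj(p,[0.653,-.253,.13])[0].astype(int)
    c=p["frame"][u[1]-60:u[1]+60,u[0]-60:u[0]+60]
    ims.append(cv2.resize(cv2.cvtColor(c,cv2.COLOR_RGB2BGR),(400,400),interpolation=cv2.INTER_CUBIC))
cv2.imwrite(f"pics/g1.png",np.hstack(ims))
```

```text
t 4.12 p [ 0.6577 -0.2716  0.1356] x [ 0.117 -0.933 -0.34 ] y [0.993 0.121 0.009] j [-0.099  0.536 -0.39   0.094 -1.161  0.991] F [-0.8  0.6  1. ] op 0.999
```

View pics/g1.png

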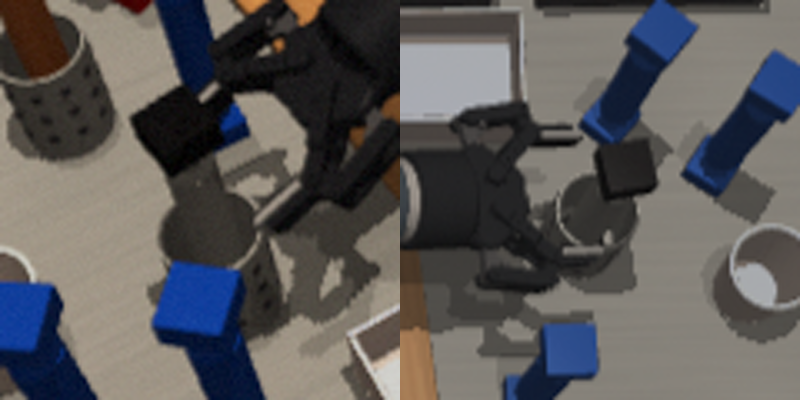

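Run:
```python
from h import *
P=np.load("P0.npy",allow_pickle=True).item()
T,Rm,s=pose()
for n,dx in(("scene",0),("top",400)):
    p=P[n]; o=proj(p,[0.653,-.253,.13])[0].astype(int)-60
    f=lambda X:np.round((proj(p,X)-o)*400/120+[dx,0],0).tolist()
    x=Rm[:,0];y=Rm[:,1]
    print(n,"TCP",f(T),"grasp",f(T-.019*x),"open tips",f(T-.013*x+.0425*y),f(T-.013*x-.0425*y),"roller .135",f([.653,-.253,.135]),"top .224",f([.653,-.253,.224]))
```

```text
scene TCP [[178.0, 216.0]] grasp [[201.0, 195.0]] open tips [[230.0, 249.0]] [[160.0, 157.0]] roller .135 [[199.0, 199.0]] top .224 [[171.0, 118.0]]
top TCP [[624.0, 194.0]] grasp [[603.0, 194.0]] open tips [[600.0, 142.0]] [[619.0, 246.0]] roller .135 [[603.0, 199.0]] top .224 [[627.0, 164.0]]
```

{"api": "play_rows", "payload": {"rows": [[[5.6,-1.0,1.9,0,0,0,0],[5.6,-1.0,1.9,0,0,0,0],[0,0,0,0,0,0,0.3],[0,0,0,0,0,0,0.5],[0,0,0,0,0,0,0.6],[0,0,0,0,0,0,0.7],[0,0,0,0,0,0,0.8],[0,0,0,0,0,0,0.9]]], "force": 40}}

```text
time_s: 4.88
tcp_pos: [0.6566, -0.2808, 0.1328]
orientation: [0.256, 0.281, -1.43]
contact_force: [-0.3, 0.3, 0.2]
opening: 0.358
```

```bash
cat >> h.py <<'E'
def look(X,name,w=60):
    from workcell import vision
    ims=[];P={}
    for n in("scene","top"):
        p=vision.read_camera(n); P[n]=p;u=proj(p,X)[0].astype(int); u=np.clip(u,w,[560-w,420-w])
        c=p["frame"][u[1]-w:u[1]+w,u[0]-w:u[0]+w]
        ims.append(cv2.resize(cv2.cvtColor(c,cv2.COLOR_RGB2BGR),(400,400),interpolation=cv2.INTER_CUBIC))
    cv2.imwrite(f"pics/{name}.png",np.hstack(ims)); return P
E
python3 - <<'E'
from h import *
st(); look([.653,-.253,.13],"g2")
E
```

```text
t 4.88 p [ 0.6566 -0.2808  0.1328] x [ 0.118 -0.933 -0.341] y [0.992 0.124 0.005] j [-0.114  0.537 -0.404  0.049 -1.151  0.953] F [-0.3  0.3  0.2] op 0.358
```

View pics/g2.png

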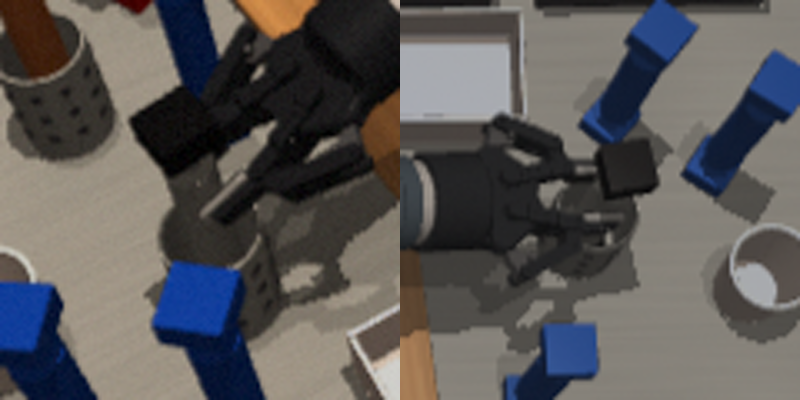

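{"api": "play_rows", "payload": {"rows": [[[0,0,0,0,0,0,1],[0,0,0,0,0,0,1],[0,0,0,0,0,0,1]]], "force": 80}}

```text
time_s: 5.23
tcp_pos: [0.6565, -0.281, 0.1329]
orientation: [0.256, 0.28, -1.43]
contact_force: [-1.7, 1.2, 2.3]
opening: 0.346
```

Run:
```python
from h import *
st()
T,Rm,s=pose(); plan(T+[0,0,.14],Rm,vmax=20,fing=1)
```

```text
t 5.23 p [ 0.6565 -0.281   0.1329] x [ 0.118 -0.933 -0.341] y [0.992 0.124 0.006] j [-0.114  0.537 -0.404  0.048 -1.151  0.953] F [-1.7  1.2  2.3] op 0.346
7 rows, total rot 0.0
[[-6.8,0.1,18.8,0.0,0.0,0.0,1],[-6.8,0.1,18.8,0.0,0.0,0.0,1],[-6.8,0.1,18.8,0.0,0.0,0.0,1],[-6.9,0.2,18.8,0.0,0.0,0.0,1],[-6.8,0.1,18.8,0.0,0.0,0.0,1],[-6.8,0.1,18.8,0.0,0.0,0.0,1],[-6.8,0.1,18.8,0.0,0.0,0.0,1]]
```

Gripped (stopped at 0.346). Lift.

{"api": "play_rows", "payload": {"rows": [[[-3.4,0,9.4,0,0,0,1],[-6.8,0.1,18.8,0,0,0,1],[-6.8,0.1,18.8,0,0,0,1],[-6.8,0.1,18.8,0,0,0,1],[-6.8,0.1,18.8,0,0,0,1],[-6.8,0.1,18.8,0,0,0,1],[-6.8,0.1,18.8,0,0,0,1],[-3.4,0,9.4,0,0,0,1]]], "force": 80}}

```text
time_s: 5.9
tcp_pos: [0.6566, -0.2811, 0.2754]
orientation: [0.258, 0.279, -1.429]
contact_force: [0.6, -0.6, -3.6]
opening: 0.342
```

Run:
```python
from h import *
st(); look([.655,-.26,.2],"l1",80)
```

```text
t 5.9 p [ 0.6566 -0.2811  0.2754] x [ 0.119 -0.932 -0.341] y [0.992 0.124 0.008] j [-0.115  0.374 -0.236  0.377 -1.15   0.953] F [ 0.6 -0.6 -3.6] op 0.342
```

View pics/l1.png

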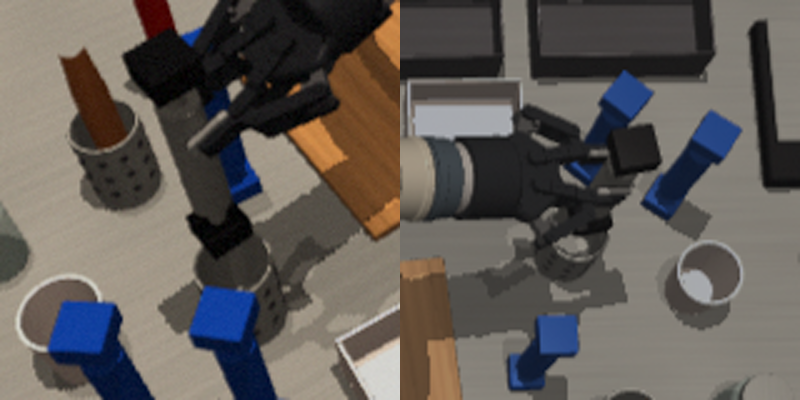

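Run:
```python
from h import *
P=np.load("P0.npy",allow_pickle=True).item()
c=unproj(P["top"],[[236,197],[326,190],[339,293],[244,301]],.015); print(c,c.mean(0))
e=c[3]-c[0]; print(np.rad2deg(np.arctan2(*(c[0]-c[3])[1::-1])),np.rad2deg(np.arctan2(*(c[0]-c[1])[1::-1])))
```

```text
[[ 0.63134955  0.13715177  0.015     ]
 [ 0.64849059 -0.11743396  0.015     ]
 [ 0.35937605 -0.14301884  0.015     ]
 [ 0.34118272  0.11434712  0.015     ]] [ 0.49509973 -0.00223848  0.015     ]
4.493725262589548 93.85186269539821
```

```bash
python3 - <<'E'
from h import *
P=np.load("P0.npy",allow_pickle=True).item()
T=np.array([.6565,-.281,.1329]);_,Rm,s=pose();x=Rm[:,0];y=Rm[:,1]
for n,dx in(("scene",0),("top",400)):
    p=P[n]; o=proj(p,[0.653,-.253,.13])[0].astype(int)-60
    for b in(0,.01,.02,.03):
        print(n,b,[np.round((proj(p,T-b*x+q*y)-o)*400/120+[dx,0],0).tolist() for q in(.02,-.02)])
E
python3 -c "
import cv2
a=cv2.imread('pics/g2.png')
cv2.imwrite('pics/g2z.png',cv2.resize(cv2.hconcat([a[120:280,120:320],a[120:280,540:740]]),None,fx=2,fy=2))"
```

```text
scene 0 [[[177.0, 248.0]], [[144.0, 204.0]]]
scene 0.01 [[[189.0, 237.0]], [[156.0, 193.0]]]
scene 0.02 [[[201.0, 225.0]], [[168.0, 182.0]]]
scene 0.03 [[[214.0, 214.0]], [[180.0, 171.0]]]
top 0 [[[634.0, 171.0]], [[643.0, 219.0]]]
top 0.01 [[[623.0, 171.0]], [[632.0, 220.0]]]
top 0.02 [[[612.0, 171.0]], [[621.0, 220.0]]]
top 0.03 [[[601.0, 172.0]], [[610.0, 221.0]]]
```

View pics/g2z.png

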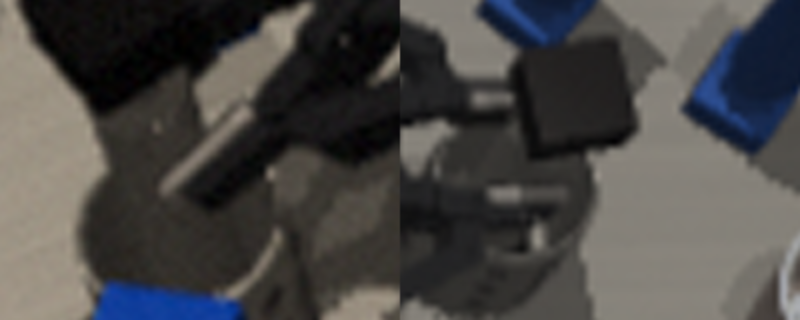

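```bash
cat >> h.py <<'E'
def plang(G1,R1,off=.030,vmax=30,wmax=6.5,fing=1,p0=None,R0=None):
    """interpolate point G = TCP - off*x linearly"""
    if p0 is None: p0,R0,_=pose()
    g0=p0-off*R0[:,0]; rv=R.from_matrix(R0.T@R1).as_rotvec(degrees=True); G1=np.array(G1)
    k=int(np.ceil(max(np.linalg.norm(G1-g0)*1000/vmax,np.linalg.norm(rv)/wmax,1)))
    rows=[];p=p0.copy();Rc=R0.copy()
    for i in range(k):
        TR=R0@R.from_rotvec(rv*(i+1)/k,degrees=True).as_matrix(); tp=g0+(G1-g0)*(i+1)/k+off*TR[:,0]
        s=np.round(Rc.T@(tp-p)*1000,1); w=np.round(R.from_matrix(Rc.T@TR).as_rotvec(degrees=True),2)
        rows.append([*map(float,s),*map(float,w),fing]); p=p+Rc@s/1000; Rc=Rc@R.from_rotvec(w,degrees=True).as_matrix()
    print("G0",np.round(g0,4),k,"rows, rot",np.round(rv,1)); print(str(rows).replace(" ",""))
    return p,Rc
E
python3 - <<'E'
from h import *
st()
a=plang([.61,-.10,.30],Rt(-86,20))
plang([.587,-.025,.27],Rt(-86,110),p0=a[0],R0=a[1])
E
```

```text
t 6.0 p [ 0.6567 -0.2811  0.2747] x [ 0.12  -0.933 -0.341] y [0.992 0.124 0.009] j [-0.115  0.375 -0.238  0.374 -1.15   0.953] F [-0.5  0.2 -4.6] op 0.342
G0 [ 0.6531 -0.2531  0.2849] 6 rows, rot [ 0.6  0.1 -3.1]
[[-25.5,-4.2,-6.5,0.1,0.01,-0.52,1],[-25.5,-4.5,-6.6,0.1,0.01,-0.51,1],[-25.4,-4.7,-6.5,0.09,0.01,-0.52,1],[-25.4,-4.9,-6.6,0.1,0.01,-0.52,1],[-25.4,-5.2,-6.5,0.1,0.02,-0.52,1],[-25.3,-5.4,-6.5,0.1,0.01,-0.51,1]]
G0 [ 0.61 -0.1   0.3 ] 14 rows, rot [ 0. 90. -0.]
[[-4.6,-1.3,-7.2,0.0,6.43,-0.0,1],[-4.1,-1.2,-7.7,0.0,6.43,-0.0,1],[-3.6,-1.3,-8.2,0.0,6.43,-0.0,1],[-3.1,-1.3,-8.4,0.0,6.42,-0.0,1],[-2.4,-1.2,-8.8,0.0,6.43,-0.0,1],[-1.9,-1.3,-9.0,0.0,6.43,-0.0,1],[-1.2,-1.3,-9.1,0.0,6.43,-0.0,1],[-0.5,-1.2,-9.2,0.0,6.43,-0.0,1],[0.1,-1.3,-9.3,0.0,6.43,-0.0,1],[0.7,-1.3,-9.1,0.0,6.42,-0.0,1],[1.4,-1.2,-9.0,0.0,6.43,-0.0,1],[2.1,-1.3,-8.8,0.0,6.43,-0.0,1],[2.6,-1.3,-8.5,0.0,6.43,-0.0,1],[3.1,-1.2,-8.2,0.0,6.43,-0.0,1]]
```

{"api": "play_rows", "payload": {"rows": [[[-25.5,-4.2,-6.5,0.1,0.01,-0.52,1],[-25.5,-4.5,-6.6,0.1,0.01,-0.51,1],[-25.4,-4.7,-6.5,0.09,0.01,-0.52,1],[-25.4,-4.9,-6.6,0.1,0.01,-0.52,1],[-25.4,-5.2,-6.5,0.1,0.02,-0.52,1],[-25.3,-5.4,-6.5,0.1,0.01,-0.51,1]]]}}

```text
time_s: 6.5
tcp_pos: [0.6109, -0.1271, 0.2866]
orientation: [0.259, 0.285, -1.487]
contact_force: [0.7, 0.3, -4.7]
opening: 0.341
```

Run:
```python
from h import *
st()
plang([.587,-.025,.27],Rt(-86,110))
```

```text
t 6.5 p [ 0.6109 -0.1271  0.2866] x [ 0.063 -0.937 -0.343] y [ 0.998  0.068 -0.005] j [ 0.141  0.464 -0.011  1.297 -1.214  1.78 ] F [ 0.7  0.3 -4.7] op 0.341
G0 [ 0.609  -0.099   0.2969] 14 rows, rot [ 0.1 90.   0.3]
[[-4.6,-1.2,-7.0,0.0,6.43,0.02,1],[-4.1,-1.2,-7.5,0.01,6.42,0.03,1],[-3.7,-1.2,-7.9,0.0,6.43,0.02,1],[-3.1,-1.1,-8.2,0.01,6.42,0.02,1],[-2.6,-1.2,-8.6,0.0,6.43,0.02,1],[-2.0,-1.2,-8.8,0.0,6.43,0.03,1],[-1.3,-1.2,-8.9,0.01,6.42,0.02,1],[-0.7,-1.2,-9.1,0.0,6.43,0.02,1],[-0.1,-1.2,-9.0,0.01,6.43,0.03,1],[0.5,-1.1,-9.1,0.0,6.42,0.02,1],[1.2,-1.2,-8.9,0.01,6.43,0.02,1],[1.8,-1.2,-8.7,-0.0,6.42,0.02,1],[2.4,-1.2,-8.4,0.0,6.43,0.03,1],[3.0,-1.2,-8.2,0.01,6.43,0.02,1]]
```

{"api": "play_rows", "payload": {"rows": [[[-4.6,-1.2,-7.0,0,6.43,0.02,1],[-4.1,-1.2,-7.5,0.01,6.42,0.03,1],[-3.7,-1.2,-7.9,0,6.43,0.02,1],[-3.1,-1.1,-8.2,0.01,6.42,0.02,1],[-2.6,-1.2,-8.6,0,6.43,0.02,1],[-2.0,-1.2,-8.8,0,6.43,0.03,1],[-1.3,-1.2,-8.9,0.01,6.42,0.02,1]]]}}

```text
time_s: 7.08
tcp_pos: [0.5996, -0.0746, 0.2564]
orientation: [0.846, 0.911, -1.321]
contact_force: [-0.1, -0.2, -5.0]
opening: 0.344
```

Run:
```python
from h import *
st()
plang([.587,-.025,.27],Rt(-86,110))
```

```text
t 7.08 p [ 0.5996 -0.0746  0.2564] x [ 0.029 -0.416 -0.909] y [ 0.997  0.072 -0.001] j [-0.046  0.321  0.152  1.349 -0.428  1.441] F [-0.1 -0.2 -5. ] op 0.344
G0 [ 0.5988 -0.0621  0.2837] 7 rows, rot [ 0.1 44.7  0.1]
[[-0.7,-1.3,-9.1,0.02,6.38,0.01,1],[0.0,-1.3,-9.1,0.02,6.38,0.01,1],[0.6,-1.3,-9.0,0.02,6.39,0.01,1],[1.2,-1.3,-8.9,0.02,6.38,0.01,1],[1.9,-1.3,-8.7,0.02,6.38,0.01,1],[2.4,-1.2,-8.5,0.02,6.38,0.01,1],[3.0,-1.3,-8.1,0.03,6.38,0.01,1]]
```

{"api": "play_rows", "payload": {"rows": [[[-0.7,-1.3,-9.1,0.02,6.38,0.01,1],[0,-1.3,-9.1,0.02,6.38,0.01,1],[0.6,-1.3,-9.0,0.02,6.39,0.01,1],[1.2,-1.3,-8.9,0.02,6.38,0.01,1],[1.9,-1.3,-8.7,0.02,6.38,0.01,1],[2.4,-1.2,-8.5,0.02,6.38,0.01,1],[3.0,-1.3,-8.1,0.03,6.38,0.01,1],[0,0,0,0,0,0,1]]]}}

```text
time_s: 7.75
tcp_pos: [0.586, -0.0178, 0.2391]
orientation: [1.403, 1.503, -0.988]
contact_force: [0.0, -0.0, -5.6]
opening: 0.34
```

Run:
```python
from h import *
st();look([.587,0,.27],"r1",70)
```

```text
t 7.75 p [ 0.586  -0.0178  0.2391] x [-0.027  0.341 -0.94 ] y [ 0.998  0.065 -0.005] j [-0.346  0.384  0.226  1.562  0.317  1.137] F [ 0.  -0.  -5.6] op 0.34
```

View pics/r1.png

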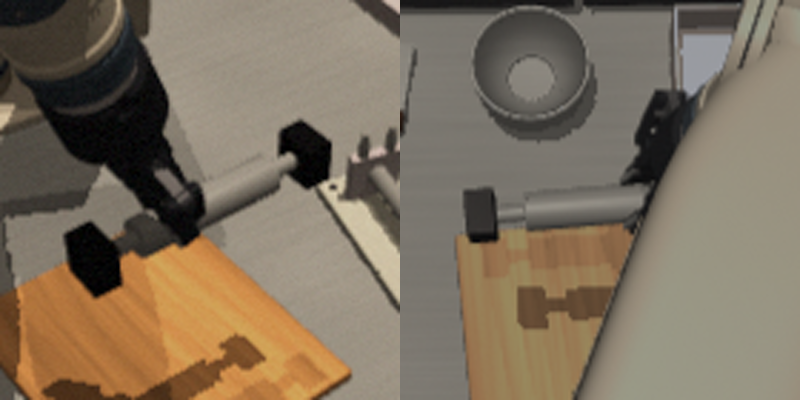

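```bash
cat >> h.py <<'E'
def boxes(C,u,yv,off1,off2):
    """corner sets of two end blocks; C grasp pt; u axis dir; off1: dist to end along +u; off2 along -u"""
    z=np.cross(u,yv); out=[]
    for a,b in((off1-.024,off1),(-off2,-off2+.024)):
        out.append(np.array([C+u*t+yv*i*.019+z*j*.019 for t in(a,b) for i in(-1,1) for j in(-1,1)]))
    return out
def overlay(p,X,name,bl,w=70):
    im=cv2.cvtColor(p["frame"],cv2.COLOR_RGB2BGR); S=5
    u=proj(p,X)[0].astype(int); u=np.clip(u,w,[560-w,420-w]); o=u-w
    c=cv2.resize(im[o[1]:o[1]+2*w,o[0]:o[0]+2*w],None,fx=S,fy=S,interpolation=cv2.INTER_CUBIC)
    for B in bl:
        q=((proj(p,B)+.5-o)*S).astype(int)
        for i in range(8):
            for j in range(i):
                if bin(i^j).count("1")==1: cv2.line(c,tuple(map(int,q[i])),tuple(map(int,q[j])),(0,255,0),1)
    cv2.imwrite(f"pics/{name}.png",cv2.resize(c,(600,600)))
E
python3 - <<'E'
from h import *
from workcell import vision
T,Rm,s=pose(); G=T-.03*Rm[:,0]
y=Rm[:,1]; u=R.from_rotvec(np.deg2rad(-110)*y).as_matrix()@Rm[:,0]
# u: perpendicular combos: rotate tool x to roller 'top' direction
h=np.array([np.cos(np.deg2rad(-86)),np.sin(np.deg2rad(-86)),0]);print(u,h)
u=h-y*(h@y); u/=np.linalg.norm(u)
p=vision.read_camera("scene"); overlay(p,[.587,0,.27],"ov1",boxes(G,u,y,.081,.139))
E
```

```text
[ 0.06697446 -0.99771464  0.00893964] [ 0.06975647 -0.99756405  0.        ]
```

View pics/ov1.png

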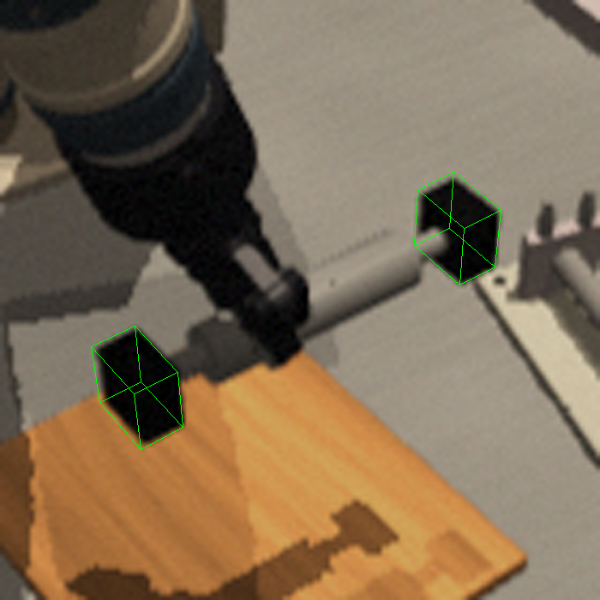

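Run:
```python
from h import *
plang([.587,-.026,.046],Rt(-86,110),vmax=27)
```

```text
G0 [ 0.5872 -0.0266  0.2698] 9 rows, rot [-0.1  0.5  0. ]
[[23.5,0.0,8.2,-0.01,0.06,0.0,1],[23.4,0.0,8.2,-0.01,0.06,0.01,1],[23.5,0.1,8.2,-0.01,0.06,0.0,1],[23.4,-0.0,8.3,-0.02,0.06,0.01,1],[23.4,-0.0,8.3,-0.01,0.06,0.0,1],[23.5,-0.0,8.3,-0.01,0.06,0.01,1],[23.4,-0.0,8.3,-0.01,0.06,0.0,1],[23.4,-0.0,8.4,-0.01,0.06,0.01,1],[23.4,-0.0,8.4,-0.01,0.06,-0.0,1]]
```

{"api": "play_rows", "payload": {"rows": [[[23.5,0,8.2,-0.01,0.06,0,1],[23.4,0,8.2,-0.01,0.06,0.01,1],[23.5,0.1,8.2,-0.01,0.06,0,1],[23.4,0,8.3,-0.02,0.06,0.01,1],[23.4,0,8.3,-0.01,0.06,0,1],[23.5,0,8.3,-0.01,0.06,0.01,1],[23.4,0,8.3,-0.01,0.06,0,1],[16.0,0,5.7,0,0,0,1],[15.0,0,5.3,0,0,0,1],[0,0,0,0,0,0,1],[0,0,0,0,0,0,1]]]}}

```text
time_s: 8.82
tcp_pos: [0.5865, -0.0135, 0.0357]
orientation: [1.399, 1.502, -0.979]
contact_force: [1.2, 0.2, -3.9]
opening: 0.336
```

Run:
```python
from h import *
from workcell import vision
st()
T,Rm,s=pose(); G=T-.03*Rm[:,0];print(G)
y=Rm[:,1]; h=np.array([np.cos(np.deg2rad(-86)),np.sin(np.deg2rad(-86)),0])
u=h-y*(h@y); u/=np.linalg.norm(u)
p=vision.read_camera("scene"); overlay(p,G,"ov2",boxes(G,u,y,.081,.139))
```

```text
t 8.82 p [ 0.5865 -0.0135  0.0357] x [-0.024  0.341 -0.94 ] y [0.997 0.072 0.001] j [-0.339  0.491 -0.138  1.086  0.319  1.137] F [ 1.2  0.2 -3.9] op 0.336
[ 0.58716896 -0.02367871  0.06392584]
```

View pics/ov2.png

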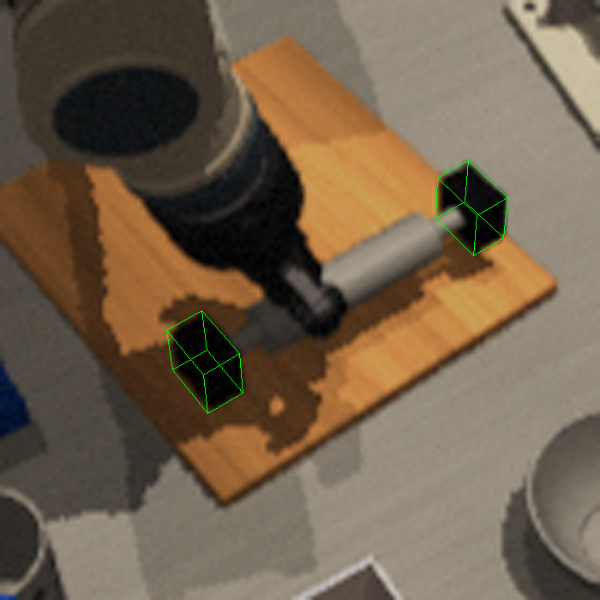

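{"api": "play_rows", "payload": {"rows": [[[7.5,0,2.7,0,0,0,1],[7.5,0,2.7,0,0,0,1],[4.7,0,1.7,0,0,0,1],[2.8,0,1.0,0,0,0,1],[0,0,0,0,0,0,1],[0,0,0,0,0,0,1]]]}}

```text
time_s: 9.37
tcp_pos: [0.5865, -0.0142, 0.0116]
orientation: [1.402, 1.502, -0.979]
contact_force: [0.7, -0.8, -4.8]
opening: 0.34
```

{"api": "play_rows", "payload": {"rows": [[[1.4,0,0.5,0,0,0,1],[1.4,0,0.5,0,0,0,1],[0,0,0,0,0,0,1]]]}}

```text
time_s: 9.62
tcp_pos: [0.5868, -0.0143, 0.0087]
orientation: [1.402, 1.502, -0.979]
contact_force: [0.5, -0.5, -4.0]
opening: 0.346
```

{"api": "play_rows", "payload": {"rows": [[[0.9,0,0.4,0,0,0,1],[0.9,0,0.4,0,0,0,1],[0,0,0,0,0,0,1]]]}}

```text
time_s: 9.87
tcp_pos: [0.5869, -0.0143, 0.0084]
orientation: [1.403, 1.501, -0.978]
contact_force: [-2.9, -1.2, 11.3]
opening: 0.344
```

{"api": "play_rows", "payload": {"rows": [[[0.9,0,0.4,0,0,0,1],[0,0,0,0,0,0,1],[0,0,0,0,0,0,1]]]}}

```text
time_s: 10.12
tcp_pos: [0.587, -0.0143, 0.0083]
orientation: [1.404, 1.5, -0.977]
contact_force: [-5.7, -1.8, 18.7]
opening: 0.345
```

{"api": "play_rows", "payload": {"rows": [[[-1.2,0,-0.5,0,0,0,1],[0,0,0,0,0,0,1]]]}}

```text
time_s: 10.28
tcp_pos: [0.5869, -0.0143, 0.0085]
orientation: [1.403, 1.501, -0.978]
contact_force: [-3.4, -0.2, 10.8]
opening: 0.342
```

Run:
```python
from h import *
from workcell import vision
st()
T,Rm,s=pose(); G=T-.03*Rm[:,0];print(G)
p=vision.read_camera("scene"); overlay(p,G,"ov3",[],w=50)
```

```text
t 10.28 p [ 0.5869 -0.0143  0.0085] x [-0.021  0.343 -0.939] y [0.998 0.07  0.003] j [-0.341  0.516 -0.173  1.024  0.321  1.136] F [-3.4 -0.2 10.8] op 0.342
[ 0.58757629 -0.02453906  0.03664444]
```

View pics/ov3.png

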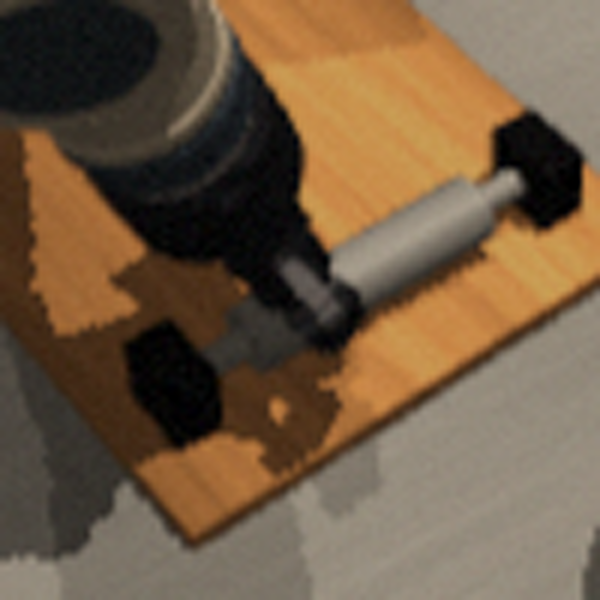

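{"api": "play_rows", "payload": {"rows": [[[0,0,0,0,0,0,1],[0.5,0,0.2,0,0,0,1],[0,0,0,0,0,0,1]]], "force": 20}}

```text
time_s: 10.58
tcp_pos: [0.587, -0.0143, 0.0084]
orientation: [1.403, 1.501, -0.977]
contact_force: [-4.6, -1.7, 16.3]
opening: 0.342
```

{"api": "play_rows", "payload": {"rows": [[[0,0,0,0,0,0,0.64],[0,0,0,0,0,0,0.6],[0,0,0,0,0,0,0.55],[0,0,0,0,0,0,0.5],[0,0,0,0,0,0,0.5]]]}}

```text
time_s: 11.0
tcp_pos: [0.5867, -0.0143, 0.0064]
orientation: [1.402, 1.502, -0.979]
contact_force: [-0.2, -0.7, -0.2]
opening: 0.5
```

Run:
```python
from h import *
st()
T,Rm,s=pose(); plan(T+[0.0,-.06*.36,.06],Rm,vmax=20,fing=.3)
```

```text
t 11.0 p [ 0.5867 -0.0143  0.0064] x [-0.023  0.343 -0.939] y [0.998 0.07  0.001] j [-0.341  0.519 -0.174  1.021  0.321  1.136] F [-0.2 -0.7 -0.2] op 0.5
4 rows, total rot 0.0
[[-15.9,-0.4,-0.1,0.0,0.0,0.0,0.3],[-16.0,-0.3,-0.1,0.0,0.0,0.0,0.3],[-15.9,-0.4,-0.1,0.0,0.0,0.0,0.3],[-16.0,-0.3,-0.1,0.0,0.0,0.0,0.3]]
```

{"api": "play_rows", "payload": {"rows": [[[0,0,0,0,0,0,0.2],[-9.4,0,-3.4,0,0,0,0.1],[-18.8,0,-6.9,0,0,0,0],[-23.5,0,-8.6,0,0,0,0],[-28.2,0,-10.3,0,0,0,0],[-18.8,0,-6.9,0,0,0,0],[0,0,0,0,0,0,0]]]}}

```text
time_s: 11.58
tcp_pos: [0.5883, -0.0148, 0.1167]
orientation: [1.403, 1.496, -0.974]
contact_force: [-0.3, -0.2, 0.1]
opening: 1.003
```

Run:
```python
from h import *
st(); P=look([.585,0.0,.03],"b1",65); np.save("P1.npy",P,allow_pickle=True)
```

```text
t 11.58 p [ 0.5883 -0.0148  0.1167] x [-0.016  0.341 -0.94 ] y [0.998 0.07  0.008] j [-0.341  0.427 -0.02   1.26   0.321  1.136] F [-0.3 -0.2  0.1] op 1.003
```

View pics/b1.png

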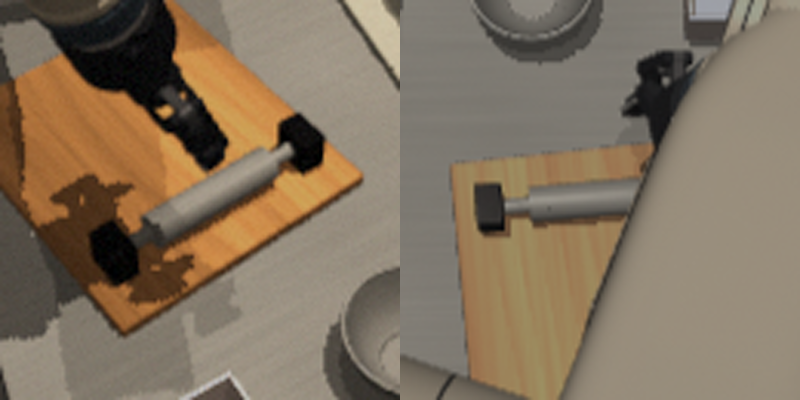

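```bash
cat > fit.py <<'E'
from h import *
from scipy.optimize import minimize
def render(p,X,S=8):
    uv=proj(p,X); o=np.floor(uv.min(0)).astype(int)-3
    h=cv2.convexHull(((uv+0.5-o)*S).astype(np.float32))[:,0]
    big=np.zeros((60*S,60*S),np.uint8); cv2.fillConvexPoly(big,np.round(h).astype(np.int32),1)
    out=np.zeros((420,560)); out[o[1]:o[1]+60,o[0]:o[0]+60]=big.reshape(60,S,60,S).mean((1,3)); return out
def fitroller(p,mid,ang,z,thr=30,zfree=False):
    f=p["frame"].max(2)
    def bx(q):
        a=q[2]/20; u=np.array([np.cos(a),np.sin(a),0]); v=np.array([-u[1],u[0],0])
        return boxes(np.array([q[0]/100,q[1]/100,z]),u,v,.11,.11)
    q0=np.array([mid[0]*100,mid[1]*100,ang*20])
    roi=np.zeros(f.shape,np.uint8)
    for B in bx(q0):
        u=proj(p,B); c=u.mean(0).astype(int); cv2.circle(roi,tuple(map(int,c)),18,1,-1)
    m=((f<thr)&(roi>0)).astype(float)
    def cost(q): return np.abs(np.maximum(*[render(p,B) for B in bx(q)])*roi-m).sum()/m.sum()
    r=minimize(cost,q0,method="Nelder-Mead",options=dict(initial_simplex=q0+np.r_[np.zeros((1,3)),np.eye(3)*[.7,.7,1]]))
    return r.x/[100,100,20],r.fun,bx(r.x)
E
python3 - <<'E'
from fit import *
P=np.load("P1.npy",allow_pickle=True).item()
q,c,b=fitroller(P["scene"],[.585,.004],np.deg2rad(94),.034); print(q,np.rad2deg(q[2]),c)
overlay(P["scene"],[.585,0,.034],"ov4",b,w=60)
P0=np.load("P0.npy",allow_pickle=True).item()
for n in("scene","top"):
    p=P0[n]; a=np.deg2rad(-9); u=np.array([np.cos(a),np.sin(a),0]);v=np.array([-u[1],u[0],0]);O=np.array([.506,.296,0]);zz=np.array([0,0,1])
    bl=[np.array([O+u*(X+i*.006)+v*(j*.03)+zz*k for i in(-1,1) for j in(-1,1) for k in(.012,.068)]) for X in(-.074,.074)]
    bl+=[np.array([O+u*(X+i*.003)+v*(Y+j*.003)+zz*k for i in(-1,1) for j in(-1,1) for k in(.068,.097)]) for X in(-.074,.074) for Y in (-.016,.016)]
    overlay(p,O+[0.02,0,.05],"sh_"+n,bl,w=50 if n=="scene" else 50)
a=cv2.imread("pics/sh_scene.png");b=cv2.imread("pics/sh_top.png");cv2.imwrite("pics/sh.png",cv2.resize(np.hstack([a,b]),(800,400)))
E
```

```text
[0.58479322 0.00700846 1.64155276] 94.05404517215668 0.3118009868421053
```

View pics/ov4.png

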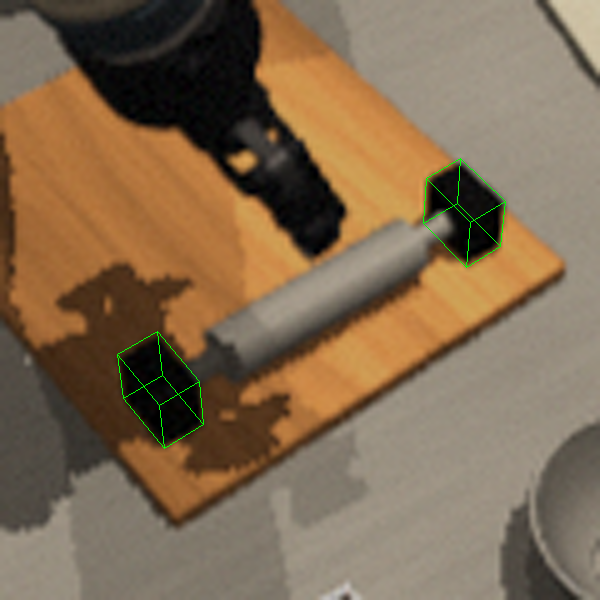

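View pics/sh_scene.png

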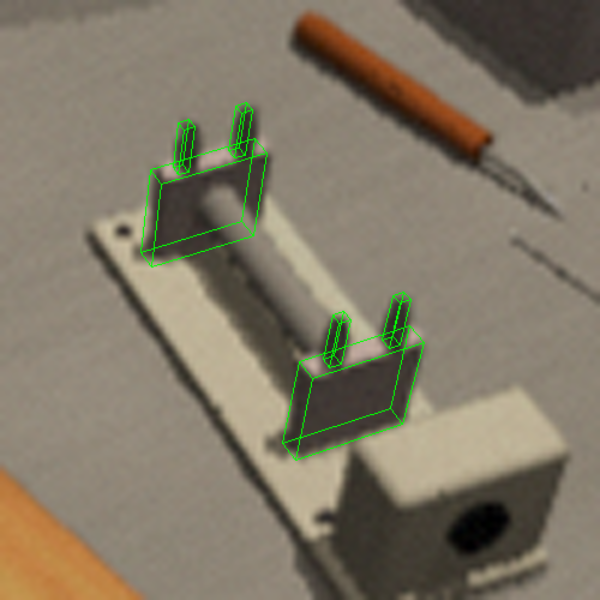

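View pics/sh_top.png

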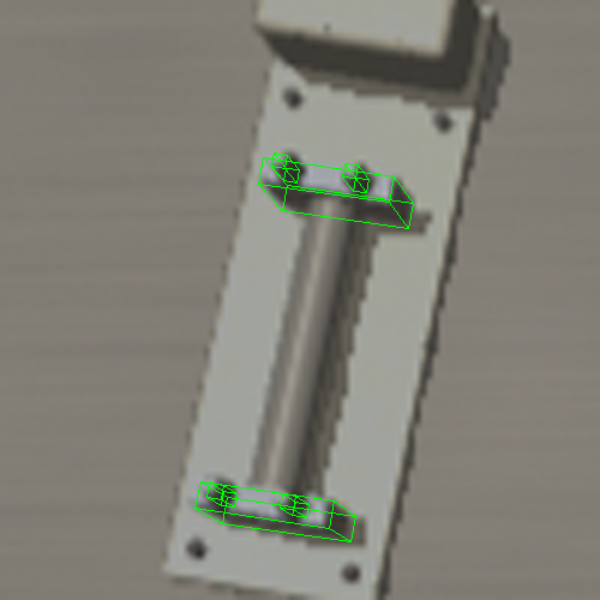

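Run:
```python
from h import *
a=plan([.5855,.006,.11],Rt(-86,90),vmax=30)
plan([.5855,.006,.010],Rt(-86,90),vmax=20,p0=a[0],R0=a[1])
```

```text
3 rows, total rot 20.0
[[3.2,0.0,-6.1,0.01,-6.68,-0.06,0],[2.5,0.0,-6.4,0.01,-6.67,-0.06,0],[1.8,0.0,-6.7,0.02,-6.68,-0.07,0]]
5 rows, total rot 0.0
[[20.0,0.0,0.0,-0.0,0.0,0.0,0],[20.0,0.0,0.0,-0.0,0.0,0.0,0],[20.0,0.0,0.0,-0.0,0.0,0.0,0],[20.0,0.0,0.0,-0.0,0.0,0.0,0],[20.0,0.0,0.0,-0.0,0.0,0.0,0]]
```

{"api": "play_rows", "payload": {"rows": [[[3.2,0,-6.1,0.01,-6.68,-0.06,0],[2.5,0,-6.4,0.01,-6.67,-0.06,0],[1.8,0,-6.7,0.02,-6.68,-0.07,0],[0,0,0,0,0,0,0]]]}}

```text
time_s: 12.02
tcp_pos: [0.584, 0.0098, 0.1086]
orientation: [1.15, 1.242, -1.158]
contact_force: [-0.9, 0.8, 1.1]
opening: 0.999
```

Run:
```python
from h import *
st(); look([.585,0.0,.05],"b2",55)
plan([.5855,.006,.010],Rt(-86,90),vmax=20)
```

```text
t 12.02 p [0.584  0.0098 0.1086] x [-0.002 -0.005 -1.   ] y [ 0.997  0.074 -0.002] j [-0.124  0.364 -0.09   1.118 -0.005  1.372] F [-0.9  0.8  1.1] op 0.999
5 rows, total rot 0.3
[[19.6,0.3,0.5,0.04,-0.02,0.04,0],[19.7,0.2,0.4,0.03,-0.03,0.04,0],[19.6,0.3,0.4,0.04,-0.02,0.04,0],[19.6,0.2,0.5,0.04,-0.03,0.04,0],[19.7,0.2,0.4,0.04,-0.02,0.04,0]]
```

View pics/b2.png

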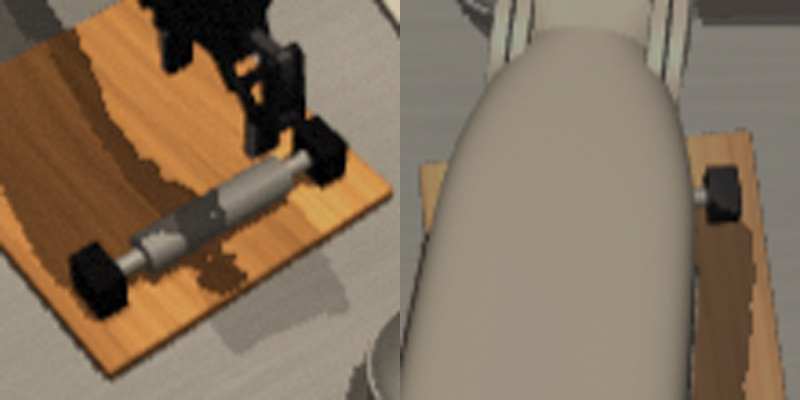

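{"api": "play_rows", "payload": {"rows": [[[19.6,0.3,0.5,0.04,-0.02,0.04,0],[19.7,0.2,0.4,0.03,-0.03,0.04,0],[19.6,0.3,0.4,0.04,-0.02,0.04,0],[19.6,0.2,0.5,0.04,-0.03,0.04,0],[12,0.2,0.4,0.04,-0.02,0.04,0],[6,0,0,0,0,0,0],[0,0,0,0,0,0,0.3],[0,0,0,0,0,0,0.5],[0,0,0,0,0,0,0.6]]], "force": 30}}

```text
time_s: 12.87
tcp_pos: [0.5869, 0.0035, 0.013]
orientation: [1.161, 1.237, -1.159]
contact_force: [0.8, -0.1, -1.4]
opening: 0.6
```

{"api": "play_rows", "payload": {"rows": [[[0,0,0,0,0,0,0.8],[0,0,0,0,0,0,0.9],[0,0,0,0,0,0,1],[0,0,0,0,0,0,1]]], "force": 30}}

```text
time_s: 13.2
tcp_pos: [0.5867, 0.0039, 0.0134]
orientation: [1.16, 1.236, -1.159]
contact_force: [-2.7, -2.2, 6.3]
opening: 0.355
```

{"api": "play_rows", "payload": {"rows": [[[0,0,0,0,0,0,1],[0,0,0,0,0,0,1],[0,0,0,0,0,0,1]]], "force": 80}}

```text
time_s: 13.45
tcp_pos: [0.5869, 0.0038, 0.0138]
orientation: [1.16, 1.236, -1.159]
contact_force: [-2.6, -0.6, 9.3]
opening: 0.335
```

Run:
```python
from h import *
st(); look([.585,0.0,.05],"b3",55)
```

```text
t 13.45 p [0.5869 0.0038 0.0138] x [ 0.003 -0.002 -1.   ] y [0.998 0.067 0.003] j [-1.360e-01  4.410e-01 -2.320e-01  8.940e-01 -1.000e-03  1.369e+00] F [-2.6 -0.6  9.3] op 0.335
```

View pics/b3.png

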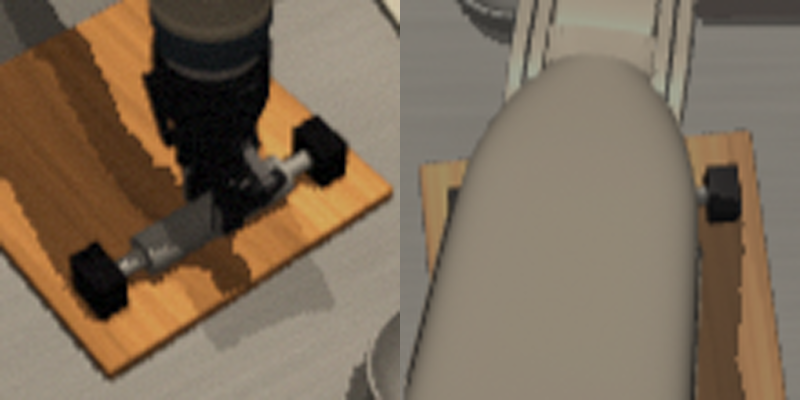

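{"api": "play_rows", "payload": {"rows": [[[0,0,0,0,0,0,0.6],[0,0,0,0,0,0,0.55],[0,0,0,0,0,0,0.5],[4,0,0,0,0,0,0.5],[4,0,0,0,0,0,0.5],[0,0,0,0,0,0,0.6],[0,0,0,0,0,0,0.8],[0,0,0,0,0,0,1],[0,0,0,0,0,0,1]]], "force": 30}}

```text
time_s: 14.3
tcp_pos: [0.5859, 0.0041, 0.0038]
orientation: [1.16, 1.239, -1.16]
contact_force: [-0.3, 0.0, -4.7]
opening: 0.361
```

{"api": "play_rows", "payload": {"rows": [[[0,0,0,0,0,0,1],[0,0,0,0,0,0,1],[0,0,0,0,0,0,1]]], "force": 80}}

```text
time_s: 14.55
tcp_pos: [0.5862, 0.004, 0.0042]
orientation: [1.16, 1.238, -1.16]
contact_force: [0.2, -0.3, -4.4]
opening: 0.345
```

Run:
```python
from h import *
a=plan([.586,.005,.154],Rt(-86,90),vmax=28,fing=1)
plan([.506,.296,.13],Rt(-9,90),vmax=26,wmax=6.5,fing=1,p0=a[0],R0=a[1])
```

```text
6 rows, total rot 0.2
[[-25.0,-0.0,-0.1,-0.03,0.01,-0.01,1],[-24.9,-0.0,-0.2,-0.03,0.01,-0.01,1],[-25.0,-0.0,-0.1,-0.04,0.02,-0.01,1],[-25.0,-0.0,-0.2,-0.03,0.01,-0.01,1],[-25.0,-0.1,-0.1,-0.03,0.01,-0.01,1],[-24.9,0.0,-0.2,-0.03,0.01,-0.02,1]]
12 rows, total rot 77.0
[[2.0,-5.0,-24.7,-6.42,-0.0,0.0,1],[2.0,-2.1,-25.0,-6.41,-0.0,0.0,1],[2.0,0.6,-25.1,-6.42,-0.0,0.0,1],[2.0,3.5,-25.0,-6.42,-0.0,0.0,1],[2.0,6.2,-24.3,-6.42,-0.0,0.0,1],[2.0,8.9,-23.6,-6.41,-0.0,0.0,1],[2.0,11.4,-22.3,-6.42,-0.0,0.0,1],[2.0,13.9,-21.0,-6.42,-0.0,0.0,1],[2.0,16.2,-19.3,-6.41,-0.0,0.0,1],[2.0,18.2,-17.3,-6.42,-0.0,0.0,1],[2.0,20.0,-15.2,-6.42,-0.0,0.0,1],[2.0,21.6,-12.9,-6.41,-0.0,0.0,1]]
```

{"api": "play_rows", "payload": {"rows": [[[-12,0,0,0,0,0,1],[-25,0,-0.2,-0.03,0.01,-0.01,1],[-25,0,-0.1,-0.03,0.01,-0.01,1],[-25,0,-0.2,-0.03,0.01,-0.01,1],[-25,0,-0.2,-0.03,0.01,-0.01,1],[-25,0,-0.1,-0.03,0.01,-0.01,1],[-13,0,-0.1,-0.03,0.01,-0.01,1]]]}}

```text
time_s: 15.13
tcp_pos: [0.5869, 0.005, 0.1574]
orientation: [1.159, 1.238, -1.155]
contact_force: [0.1, 0.4, -3.7]
opening: 0.346
```

Run:
```python
from h import *
st()
plan([.506,.296,.13],Rt(-9,90),vmax=26,wmax=6.5,fing=1)
```

```text
t 15.13 p [0.5869 0.005  0.1574] x [ 0.004 -0.001 -1.   ] y [0.998 0.07  0.004] j [-1.340e-01  3.380e-01 -1.000e-03  1.228e+00 -0.000e+00  1.367e+00] F [ 0.1  0.4 -3.7] op 0.346
12 rows, total rot 77.0
[[2.2,-5.0,-24.7,-6.42,0.02,-0.01,1],[2.3,-2.3,-25.0,-6.41,0.01,-0.01,1],[2.3,0.6,-25.2,-6.42,0.02,-0.02,1],[2.2,3.3,-25.0,-6.42,0.01,-0.01,1],[2.3,6.2,-24.4,-6.42,0.02,-0.01,1],[2.3,8.8,-23.5,-6.41,0.02,-0.01,1],[2.2,11.4,-22.5,-6.42,0.01,-0.01,1],[2.3,13.9,-21.0,-6.42,0.02,-0.02,1],[2.3,16.1,-19.3,-6.42,0.01,-0.01,1],[2.3,18.1,-17.5,-6.41,0.02,-0.01,1],[2.3,20.0,-15.2,-6.42,0.02,-0.01,1],[2.3,21.6,-13.0,-6.42,0.01,-0.01,1]]
```

{"api": "play_rows", "payload": {"rows": [[[2.2,-5.0,-24.7,-6.42,0.02,-0.01,1],[2.3,-2.3,-25.0,-6.41,0.01,-0.01,1],[2.3,0.6,-25.2,-6.42,0.02,-0.02,1],[2.2,3.3,-25.0,-6.42,0.01,-0.01,1],[2.3,6.2,-24.4,-6.42,0.02,-0.01,1],[2.3,8.8,-23.5,-6.41,0.02,-0.01,1],[2.2,11.4,-22.5,-6.42,0.01,-0.01,1],[2.3,13.9,-21.0,-6.42,0.02,-0.02,1],[2.3,16.1,-19.3,-6.42,0.01,-0.01,1],[2.3,18.1,-17.5,-6.41,0.02,-0.01,1],[2.3,20.0,-15.2,-6.42,0.02,-0.01,1],[2.3,21.6,-13.0,-6.42,0.01,-0.01,1]]]}}

```text
time_s: 16.13
tcp_pos: [0.5046, 0.2972, 0.1272]
orientation: [0.119, 1.571, -0.119]
contact_force: [0.8, 1.1, -4.7]
opening: 0.343
```

Run:
```python
from h import *
st()
plan([.506,.296,.13],Rt(-9,90),vmax=26,wmax=6.5,fing=1)
P=look([.506,.296,.14],"s1",65); np.save("P2.npy",P,allow_pickle=True)
```

```text
t 16.13 p [0.5046 0.2972 0.1272] x [-0.003  0.001 -1.   ] y [0.151 0.989 0.   ] j [ 0.388  0.356 -0.054  1.165  0.002  0.54 ] F [ 0.8  1.1 -4.7] op 0.343
1 rows, total rot 0.4
[[-2.9,-0.9,1.6,0.31,-0.2,0.0,1]]
```

View pics/s1.png

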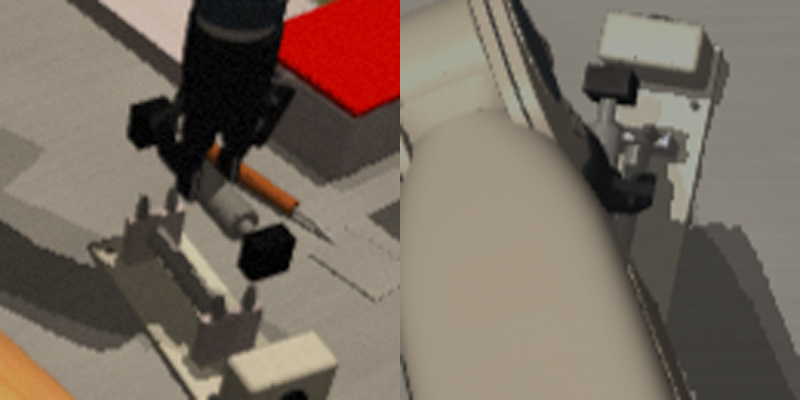

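Run:
```python
from fit import *
P=np.load("P2.npy",allow_pickle=True).item()
T=np.array([.5046,.2972,.1272])
for z in(.154,.157,.160):
    q,c,b=fitroller(P["scene"],T[:2],np.deg2rad(-9),z); print(z,q,np.rad2deg(q[2]),c)
q,c,b=fitroller(P["scene"],T[:2],np.deg2rad(-9),.157)
overlay(P["scene"],[.506,.296,.14],"ov5",b,w=50)
```

```text
0.154 [ 0.50143703  0.30351403 -0.15721569] -9.007795695548548 0.4554453001579779
0.157 [ 0.5040594   0.30094679 -0.15898405] -9.109115272829932 0.4634839794303797
0.16 [ 0.50794462  0.29778147 -0.15851749] -9.082383032179248 0.4672843799682035
```

View pics/ov5.png

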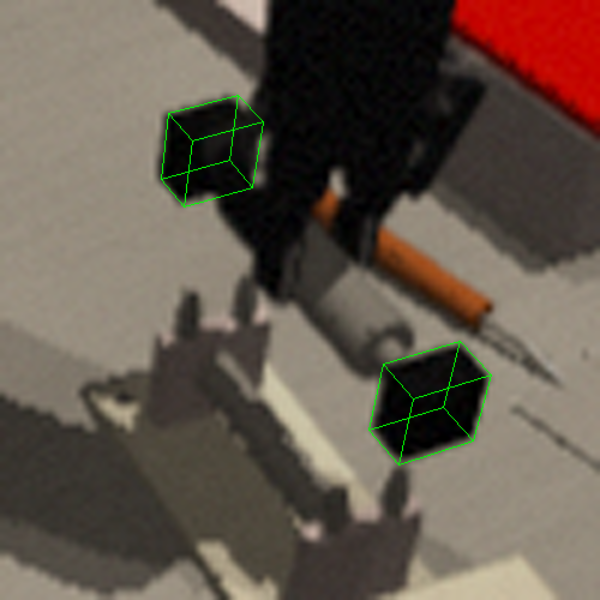

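Run:
```python
from h import *
plan([.504,.2958,.083],Rt(-9,90),vmax=13,fing=1)
```

```text
4 rows, total rot 0.5
[[10.9,-0.8,0.2,0.1,-0.06,-0.01,1],[11.0,-0.7,0.3,0.11,-0.07,-0.01,1],[10.9,-0.8,0.2,0.1,-0.06,-0.01,1],[11.0,-0.8,0.2,0.11,-0.07,-0.0,1]]
```

{"api": "play_rows", "payload": {"rows": [[[10.9,-0.8,0.2,0.1,-0.06,-0.01,1],[11,-0.7,0.3,0.11,-0.07,-0.01,1],[10.9,-0.8,0.2,0.1,-0.06,-0.01,1],[11,-0.8,0.2,0.11,-0.07,0,1],[0,0,0,0,0,0,1]]]}}

```text
time_s: 16.65
tcp_pos: [0.5044, 0.2918, 0.0814]
orientation: [0.129, 1.569, -0.132]
contact_force: [-0.5, 0.2, -4.9]
opening: 0.343
```

Run:
```python
from h import *
from workcell import vision
st()
T,Rm,s=pose()
p=vision.read_camera("scene"); overlay(p,[.506,.296,.1],"ov6",[],w=42)
p=vision.read_camera("top"); overlay(p,[.506,.296,.1],"ov6t",[],w=50)
```

```text
t 16.65 p [0.5044 0.2918 0.0814] x [-0.002 -0.002 -1.   ] y [ 0.165  0.986 -0.003] j [ 3.810e-01  3.810e-01 -1.380e-01  1.055e+00 -1.000e-03  5.470e-01] F [-0.5  0.2 -4.9] op 0.343
```

View pics/ov6.png

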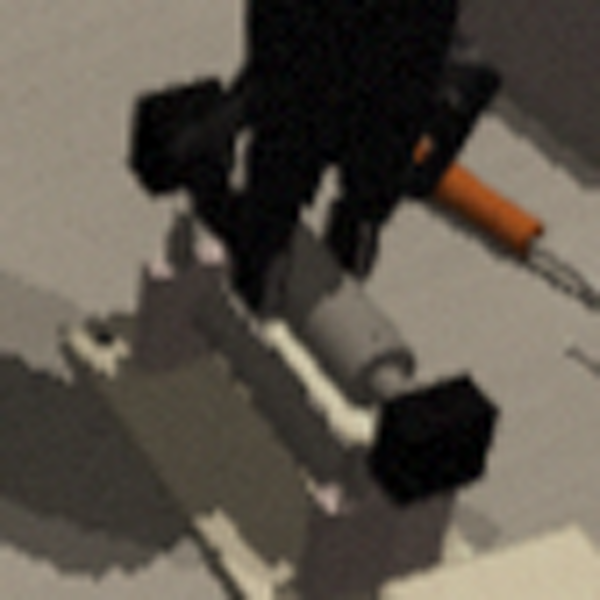

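View pics/ov6t.png

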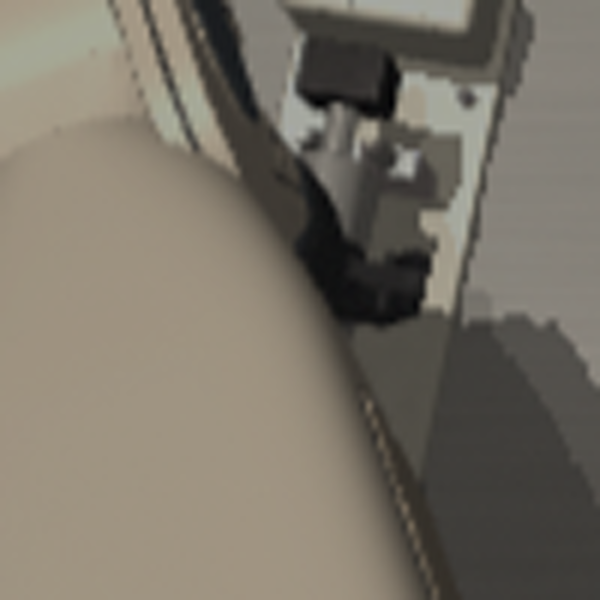

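```bash
cat > ov.py <<'E'
from h import *
from workcell import vision
def pegs(O,deg):
    a=np.deg2rad(deg);u=np.array([np.cos(a),np.sin(a),0]);v=np.array([-u[1],u[0],0]);zz=np.array([0,0,1])
    return [np.array([O+u*(X+i*.003)+v*(Y+j*.003)+zz*k for i in(-1,1) for j in(-1,1) for k in(.068,.097)]) for X in(-.074,.074) for Y in (-.016,.016)]
def neck(M,deg):
    a=np.deg2rad(deg);u=np.array([np.cos(a),np.sin(a),0]);v=np.array([-u[1],u[0],0]);zz=np.array([0,0,1])
    return [np.array([M+u*t+v*j*.007+zz*k*.007 for t in(s*.062,s*.086) for j in(-1,1) for k in(-1,1)]) for s in(-1,1)]+boxes(M,u,v,.11,.11)
E
python3 - <<'E'
from ov import *
T,Rm,s=pose(); yaw=-np.rad2deg(np.arctan2(Rm[0,1],Rm[1,1])); print(yaw)
u=np.array([Rm[1,1],-Rm[0,1],0])
bl=pegs(np.array([.506,.296,0]),-9)+neck(T+.030*np.array([0,0,1])+.002*u,yaw)
for n in("scene","top"):
    p=vision.read_camera(n); overlay(p,[.506,.296,.1] if n=="scene" else [.57,.28,.1],"ov7"+n,bl,w=42 if n=="scene" else 25)
E
```

```text
-9.481650107115916
```

View pics/ov7scene.png

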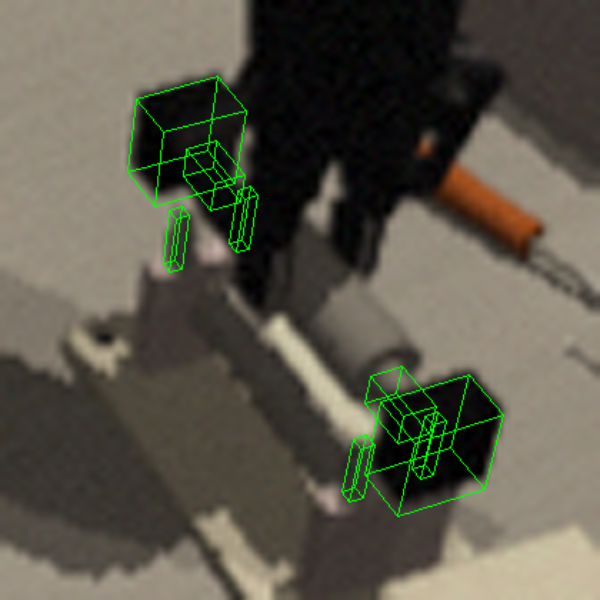

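View pics/ov7top.png

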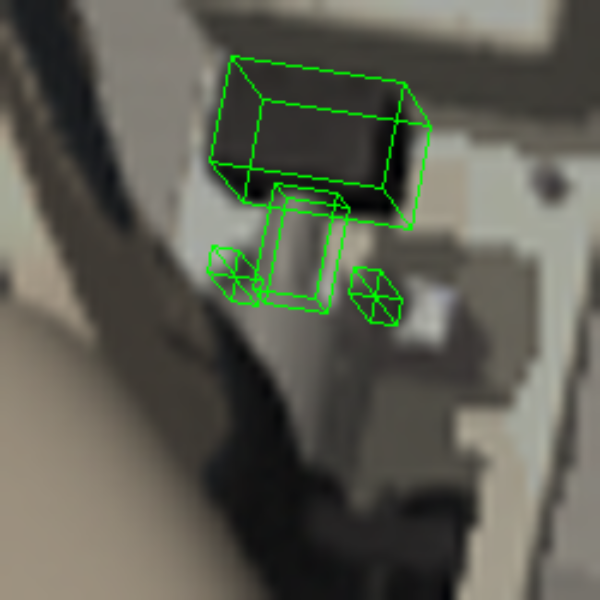

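{"api": "play_rows", "payload": {"rows": [[[2,3.5,0,0,0,0,1],[0,0,0,0,0,0,1]]]}}

```text
time_s: 17.02
tcp_pos: [0.5064, 0.2968, 0.0818]
orientation: [0.129, 1.565, -0.129]
contact_force: [-0.3, -0.3, -4.2]
opening: 0.344
```

Run:
```python
from ov import *
from fit import fitroller
st()
T,Rm,s=pose()
P={n:vision.read_camera(n) for n in("scene","top")}
u=np.array([.988,-.156,0]);v=np.array([.156,.988,0]);O=np.array([.506,.296,0])
for z in(T[2]+.030,T[2]+.034):
    q,c,b=fitroller(P["scene"],T[:2],np.deg2rad(-9),z); d=np.r_[q[:2],0]-O; print(z,q,np.rad2deg(q[2]),c,"axial",d@u,"lat",d@v)
overlay(P["scene"],[.506,.296,.1],"ov8s",b,w=42)
overlay(P["top"],[.57,.28,.1],"ov8t",[],w=25)
# initial image same crop for peg reference
overlay(np.load("P0.npy",allow_pickle=True).item()["top"],[.57,.28,.1],"ov8t0",[],w=25)
a=cv2.imread("pics/ov8t.png");b=cv2.imread("pics/ov8t0.png");cv2.imwrite("pics/ov8tt.png",cv2.resize(np.hstack([a,b]),(800,400)))
```

```text
t 17.02 p [0.5064 0.2968 0.0818] x [ 0.002 -0.    -1.   ] y [0.164 0.986 0.   ] j [ 3.880e-01  3.840e-01 -1.310e-01  1.054e+00 -1.000e-03  5.520e-01] F [-0.3 -0.3 -4.2] op 0.344
0.1117855491512332 [ 0.51080486  0.31078322 -0.29962111] -17.167025045484802 0.4897091384863124 axial 0.0024410232546497363 lat 0.015355378349741683
0.11578554915123321 [ 0.51370742  0.30590805 -0.27844232] -15.953569564731389 0.49211165048543687 axial 0.0060692708623332516 lat 0.010991508762570656
```

View pics/ov8tt.png

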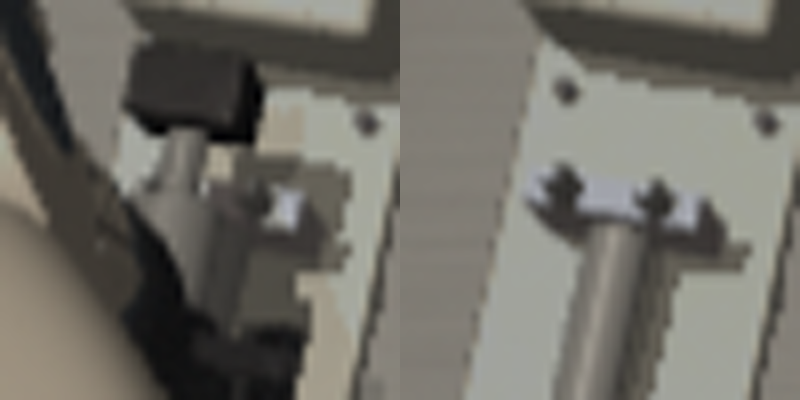

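View pics/ov8s.png

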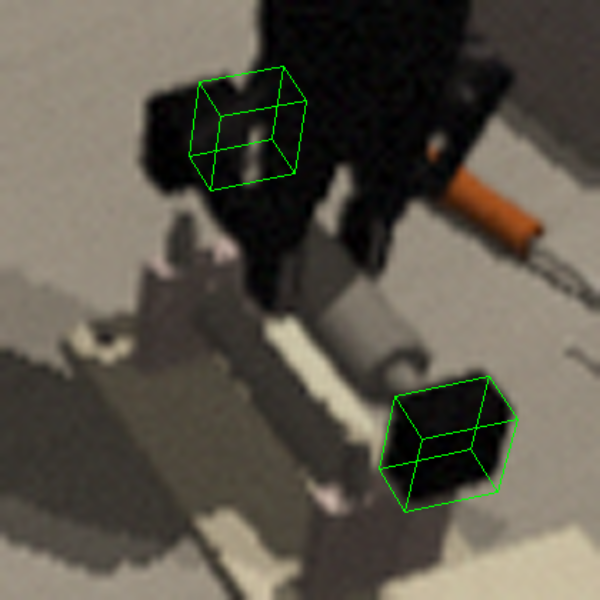

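Run:
```python
from ov import *
from fit import render
from scipy.optimize import minimize
P0=np.load("P0.npy",allow_pickle=True).item()
# pegs: observed in top
p=P0["top"]; o=np.clip(proj(p,[.57,.28,.1])[0].astype(int),25,[535,395])-25
obs=np.array([[165,185],[257,197]])/8+o-.5
O=np.array([.506,.296,0])
pr=np.array([proj(p,b.mean(0))[0] for b in pegs(O,-9)]); print("top obs",obs,"pred",pr[2:])
P={n:vision.read_camera(n) for n in("scene","top")}
T,Rm,s=pose(); a=np.deg2rad(-9.3);u=np.array([np.cos(a),np.sin(a),0]);v=np.array([-u[1],u[0],0])
def box(C): return np.array([C+u*t+v*i+np.array([0,0,k]) for t in(-.012,.012) for i in(-.019,.019) for k in(-.019,.019)])
C0=T+[0,0,.032]+u*.098
M={};roi={}
for n,t in(("scene",28),("top",45)):
    f=P[n]["frame"].max(2); r=np.zeros(f.shape,np.uint8); c=proj(P[n],C0)[0].astype(int)
    cv2.circle(r,tuple(map(int,c)),14 if n=="scene" else 12,1,-1); roi[n]=r; M[n]=((f<t)&(r>0)).astype(float); print(n,M[n].sum(),render(P[n],box(C0)).sum())
for names in(["scene"],["top"],["scene","top"]):
    cost=lambda q:sum(np.abs(render(P[n],box(C0+q/500))*roi[n]-M[n]).sum()/M[n].sum() for n in names)
    r=minimize(cost,np.zeros(3),method="Nelder-Mead",options=dict(initial_simplex=np.r_[np.zeros((1,3)),2*np.eye(3)]))
    d=r.x/500; print(names,r.fun,"ax",d@u*1e3,"lat",d@v*1e3,"z",d[2]*1e3)
for z in (0,.002,.004):
  for names in(["scene"],["top"]):
    cost=lambda q:sum(np.abs(render(P[n],box(C0+np.r_[q,z*500]/500))*roi[n]-M[n]).sum()/M[n].sum() for n in names)
    r=minimize(cost,np.zeros(2),method="Nelder-Mead",options=dict(initial_simplex=np.r_[np.zeros((1,2)),2*np.eye(2)]))
    d=np.r_[r.x,0]/500; print(z,names,r.fun,"ax",d@u*1e3,"lat",d@v*1e3)
dd=T-O;print("TCP rel O: ax",dd@u*1e3,"lat",dd@v*1e3)
```

```text
top obs [[174.125 209.625]
 [185.625 211.125]] pred [[184.86924911 211.21028381]
 [173.10943769 209.53503699]]
scene 214.0 271.59375
top 61.0 205.4375
['scene'] 0.2576664719626168 ax -2.797716666250896 lat 3.028008517148295 z -2.4979423868312756
['top'] 2.3283811475409837 ax 1.4105177102068656 lat 2.3427581333884846 z -3.337791495198903
['scene', 'top'] 2.605052809483683 ax 0.7927765993789412 lat 1.8565385434808914 z -2.2741441099235384
0 ['scene'] 0.2632885514018692 ax -1.8102376634474766 lat 2.183423843687231
0 ['top'] 2.350922131147541 ax -1.0598790505622804 lat -1.456044161866047
0.002 ['scene'] 0.2727803738317757 ax 1.4804511383096333 lat 1.20825318340268
0.002 ['top'] 2.3504098360655736 ax 0.9060538058551266 lat 0.6550316793067648
0.004 ['scene'] 0.27307242990654207 ax 2.7382515823183953 lat 0.3294101384988797
0.004 ['top'] 2.3621926229508197 ax -1.941256617633404 lat 0.25209917591002695
TCP rel O: ax 0.010222848834184173 lat 0.4212412216961902
```

{"api": "play_rows", "payload": {"rows": [[[3,-2.2,0,0,0,0,1],[4,0,0,0,0,0,1],[4,0,0,0,0,0,1],[0,0,0,0,0,0,1]]]}}

```text
time_s: 17.55
tcp_pos: [0.5052, 0.2938, 0.0693]
orientation: [0.128, 1.567, -0.13]
contact_force: [-0.3, 0.4, -4.0]
opening: 0.343
```

{"api": "play_rows", "payload": {"rows": [[[3,0,0,0,0,0,1],[3,0,0,0,0,0,1],[3,0,0,0,0,0,1],[0,0,0,0,0,0,1]]]}}

```text
time_s: 17.88
tcp_pos: [0.5054, 0.294, 0.0607]
orientation: [0.128, 1.567, -0.13]
contact_force: [0.4, 0.0, -4.1]
opening: 0.345
```

{"api": "play_rows", "payload": {"rows": [[[3,0,0,0,0,0,1],[3,0,0,0,0,0,1],[3,0,0,0,0,0,1],[0,0,0,0,0,0,1]]]}}

```text
time_s: 18.22
tcp_pos: [0.5054, 0.294, 0.0517]
orientation: [0.128, 1.567, -0.13]
contact_force: [0.2, 0.5, -4.4]
opening: 0.343
```

{"api": "play_rows", "payload": {"rows": [[[2,0,0,0,0,0,1],[2,0,0,0,0,0,1],[0,0,0,0,0,0,1]]]}}

```text
time_s: 18.47
tcp_pos: [0.5057, 0.2941, 0.0481]
orientation: [0.129, 1.566, -0.13]
contact_force: [0.2, 0.6, -4.5]
opening: 0.346
```

{"api": "play_rows", "payload": {"rows": [[[1.2,0,0,0,0,0,1],[1.2,0,0,0,0,0,1],[0,0,0,0,0,0,1]]]}}

```text
time_s: 18.72
tcp_pos: [0.5057, 0.2942, 0.0459]
orientation: [0.129, 1.566, -0.13]
contact_force: [-0.1, 0.8, -4.8]
opening: 0.344
```

{"api": "play_rows", "payload": {"rows": [[[1,0,0,0,0,0,1],[0,0,0,0,0,0,1],[0,0,0,0,0,0,1]]]}}

```text
time_s: 18.97
tcp_pos: [0.5057, 0.2941, 0.045]
orientation: [0.129, 1.566, -0.13]
contact_force: [1.3, 1.3, -3.7]
opening: 0.346
```

{"api": "play_rows", "payload": {"rows": [[[1,0,0,0,0,0,1],[0,0,0,0,0,0,1]]]}}

```text
time_s: 19.13
tcp_pos: [0.5058, 0.2942, 0.0447]
orientation: [0.129, 1.565, -0.129]
contact_force: [-1.4, 0.1, 2.5]
opening: 0.344
```

{"api": "play_rows", "payload": {"rows": [[[1,0,0,0,0,0,1],[0,0,0,0,0,0,1]]]}}

```text
time_s: 19.3
tcp_pos: [0.5059, 0.2942, 0.0446]
orientation: [0.129, 1.564, -0.129]
contact_force: [-5.9, -1.4, 11.4]
opening: 0.345
```

Run:
```python
from ov import *
st()
P={n:vision.read_camera(n) for n in("scene","top")}
overlay(P["scene"],[.506,.296,.08],"ov9s",[],w=42);overlay(P["top"],[.57,.28,.08],"ov9t",[],w=25)
a=cv2.imread("pics/ov9s.png");b=cv2.imread("pics/ov9t.png");cv2.imwrite("pics/ov9.png",cv2.resize(np.hstack([a,b]),(800,400)))
```

```text
t 19.3 p [0.5059 0.2942 0.0446] x [ 0.003 -0.    -1.   ] y [0.164 0.987 0.   ] j [ 0.384  0.411 -0.193  0.965 -0.001  0.548] F [-5.9 -1.4 11.4] op 0.345
```

View pics/ov9.png

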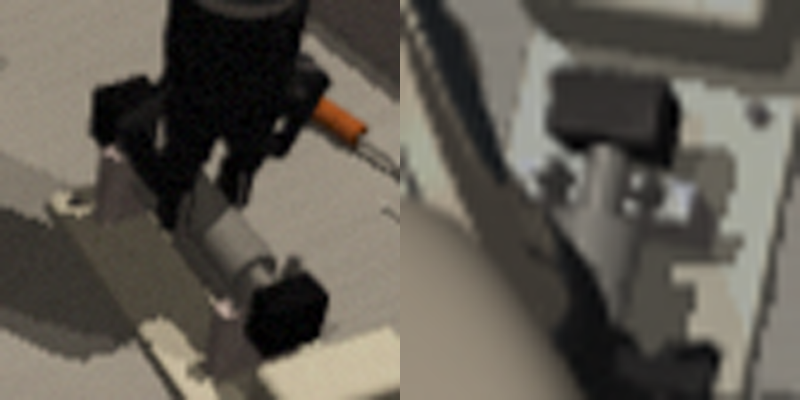

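{"api": "play_rows", "payload": {"rows": [[[-0.8,0,0,0,0,0,1],[0,0,0,0,0,0,1],[0,0,0,0,0,0,1]]], "force": 20}}

```text
time_s: 19.65
tcp_pos: [0.5059, 0.2942, 0.0446]
orientation: [0.129, 1.565, -0.129]
contact_force: [-3.6, -0.3, 8.0]
opening: 0.345
```

{"api": "play_rows", "payload": {"rows": [[[0,0,0,0,0,0,0.64],[0,0,0,0,0,0,0.6],[0,0,0,0,0,0,0.55],[0,0,0,0,0,0,0.5],[0,0,0,0,0,0,0.4],[0,0,0,0,0,0,0.4]]]}}

```text
time_s: 20.15
tcp_pos: [0.5058, 0.2941, 0.0437]
orientation: [0.129, 1.566, -0.13]
contact_force: [0.3, 0.3, -0.3]
opening: 0.603
```

{"api": "play_rows", "payload": {"rows": [[[-5,0,0,0,0,0,0.4],[-15,0,0,0,0,0,0.3],[-25,0,0,0,0,0,0.2],[-30,0,0,0,0,0,0],[-30,0,0,0,0,0,0],[-30,0,0,0,0,0,0],[-30,0,0,0,0,0,0],[-15,0,0,0,0,0,0],[0,0,0,0,0,0,0]]]}}

```text
time_s: 20.9
tcp_pos: [0.5068, 0.2947, 0.2283]
orientation: [0.131, 1.56, -0.127]
contact_force: [-0.2, -0.2, 0.1]
opening: 0.998
```

Run:
```python
from ov import *
st()
P={n:vision.read_camera(n) for n in("scene","top")}
bl=neck(np.array([.506,.296,.075]),-9)[2:]
overlay(P["scene"],[.506,.296,.08],"f1s",bl,w=45);overlay(P["top"],[.52,.29,.08],"f1t",[],w=40)
save(P["scene"],"f1full"); save(P["top"],"f1tfull")
a=cv2.imread("pics/f1s.png");b=cv2.imread("pics/f1t.png");cv2.imwrite("pics/f1.png",cv2.resize(np.hstack([a,b]),(800,400)))
```

```text
t 20.9 p [0.5068 0.2947 0.2283] x [ 0.007  0.002 -1.   ] y [0.164 0.987 0.003] j [ 3.840e-01  3.120e-01  1.420e-01  1.393e+00 -1.000e-03  5.490e-01] F [-0.2 -0.2  0.1] op 0.998
```

View pics/f1.png

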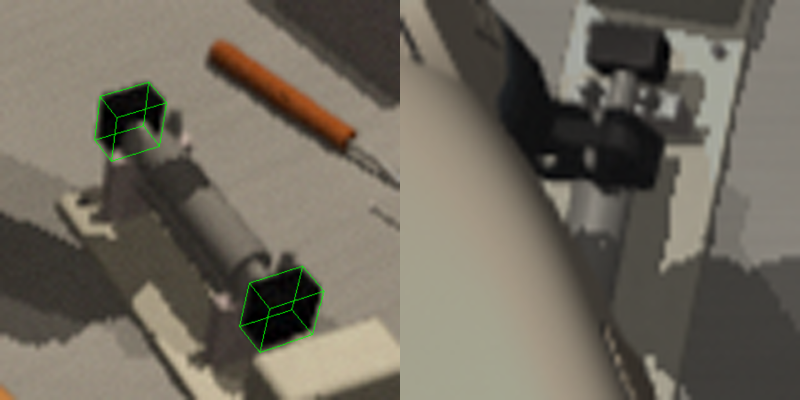

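View pics/f1full.png

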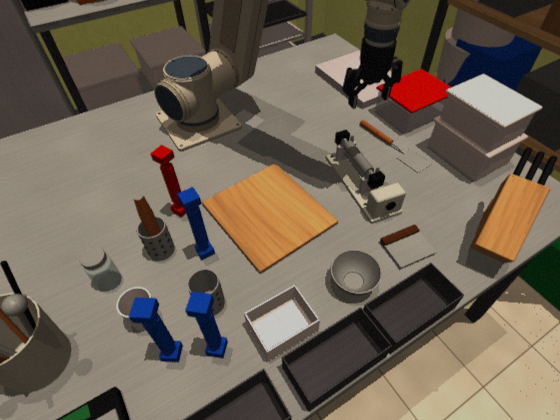

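Run:
```python
from ov import *
from fit import fitroller
from workcell import r,mark_of
P={"scene":vision.read_camera("scene")};p=P["scene"]
q,c,_=fitroller(p,[.506,.296],np.deg2rad(-9),.075); print("mid",q[:2],np.rad2deg(q[2]),c)
for t in("cup_a","roller_mid"): print(t,[(np.round(d["position"],3).tolist(),round(d["conf"],2)) for d in mark_of(p,t)][:6])
st(); r.close_job()
```

```text
mid [0.50414792 0.29715966] -9.283958177802543 0.42264187116564417
cup_a [([0.656, -0.252, -0.002], 0.87), ([0.445, -0.302, -0.001], 0.78)]
roller_mid [([0.761, -0.292, 0.109], 0.92), ([0.503, 0.297, 0.073], 0.83), ([0.514, -0.207, 0.112], 0.82), ([0.343, -0.202, 0.113], 0.8), ([0.72, -0.373, 0.107], 0.71)]
t 21.15 p [0.5051 0.294  0.2226] x [-0.001 -0.001 -1.   ] y [ 0.164  0.986 -0.002] j [ 3.840e-01  3.170e-01  1.340e-01  1.389e+00 -1.000e-03  5.490e-01] F [-0.6  0.1 -1. ] op 0.998
the job is handed in; nothing more can be done
```

The roller is seated on the sheeter base and let go. I handed the job in at 21.15 s of the 61 s limit. I pulled the roller out of its cup, laid it flat on the board and released it there. Then I took it up again and lowered its necks between the pegs.

**Roller seat:** The last picture matches the seated outline. The fitted middle is (0.504, 0.297) against my estimated seat (0.506, 0.296), and the yaw is -9.3° against -9°. The network puts its height at 0.073, against 0.075 seated. The outline fit was loose, and the two cameras disagreed by about 2 mm, both within the seat's play. I felt firm contact at seat height before opening the gripper.

**Everything else:** The network still finds both cups standing at their starting places. In the final picture nothing else looks moved, though I checked that only by eye. The gripper was open and clear of everything at hand-in.

**Grip corrections:**
- **Cup:** the finger tips sat farther back than expected, so I advanced about 12 mm more before closing.
- **Board:** my first grip there was too high on the barrel, so I opened and gripped again 8–10 mm lower before lifting.

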